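# Pack a panel support up to the height gauge with packers and folding wedges

### The arm

A 7-joint arm with a two-finger parallel gripper is mounted at the origin on the work surface. World frame = base frame: x ahead of the robot, y to its left, z up, the work surface at z = 0. Lengths are in m, angles in rad, forces in N, time in s.
With the tool pointing down it reaches from about 0.4 to 0.85 m from the base axis. Payload 10.4 kg.
Tool frame: the origin (TCP) lies midway between the tips of the shut fingers; the grasp point (between the pads) lies 19 mm behind it (arm.grip_point_offset is the distance from the TCP to the grasp point, in m); z points along the fingers, x is the direction in which the jaws open and shut, and the axes are right-handed (so a half turn about z gives the same grasp; the last joint's range is limited). The gripper opens to 85 mm and grips with 20 to 120 N. Pads are 22 mm wide; open, the fingers measure 114 mm over their backs; the gripper's body (76 mm by 85 mm) begins 54 mm behind the grasp point. The pads swing forward as they close: fully open they stand 13 mm farther back than shut.
Start: joints at [-1.212, 0.332, -0.065, 1.46, 0.022, 1.35, -0.088], TCP at [0.233, 0.58, 0.231] pointing down, gripper open.
Joint ranges: [-2.6, 2.6], [-0.5, 2.12], [-1.47, 1.34], [0.16, 2.42], [-1.27, 4.41], [0.06, 2.06], [-2.6, 2.6]. Speed limits (rad/s): [2.22, 2.22, 2.79, 2.79, 3.14, 3.14, 3.14].

### API

Orientations are given as a rotation vector (axis times angle).
In Python, from cell import arm, imaging, job gives the robot as it stands.
- The arm moves only by the tool arm_command, never from a script. Its arguments are lists of equal length, an entry for each row: "offset": the shift along the tool's x, y, z in cm, a list of three; "dr": the turn, a rotation vector about the tool's x, y, z in rad, a list of three; "fingers": the opening, from 0 (shut) to 1 (fully open). In form: {"offset": [[x, y, z], ...], "dr": [[ax, ay, az], ...], "fingers": [fingers, ...]}. A call has 1 to 8 rows; each row is the pose to reach, as a shift and turn from the pose measured when the call began, along the tool's axes at that moment; what a row does not reach only later rows make up. A row lasts 1/8 s, in which the tool goes at most 62.5 mm and 10.7 degrees, less where a joint would pass 70% of its speed; a pose out of reach is approached as far as the arm can. A call with a gripper value outside its range is refused whole. The fingers move at their own pace and stop on an object; "grip_force" is the grip in N (left out, the last holds). Time passes only in rows, so rows that repeat a pose let the fingers close. It gives the time, the measured TCP pose, the force and the opening at its end, in the units of the state.
- arm.read_state(): the state, without advancing time (a new reading comes with each control period).
- imaging.read_camera(name): name is "scene" or "top" or "wrist"; returns (picture, depth): 384x512x3 uint8, red, green, blue; 384x512 float32, m along the optical axis (not along the pixel's ray), 0 where there is no reading.
- imaging.calibration(name): a dict with "fx", "fy", "cx", "cy" (pixels), "rvec" (rotation vector, rad) and "tvec" (3), from world to camera coordinates, as OpenCV has them. Camera axes: x right, y down, z forward; pixel columns grow to the right and rows downward; lengths in m; the calibration is good to about 2 mm. The wrist camera is an equidistant fisheye: a pixel r from the principal point sees the ray r / f radians off the axis. A picture is of the moment at which its call begins: read the wrist's pose just before it. calibration takes no time and is no camera call; for the wrist camera it gives the pose at the moment of the call.
- job.sign_off(): hands the job in, once; it reports no verdict.
The state is a dict: "t": time; "joint_pos": joint angles; "dq": joint speeds; "joint_efforts": joint torques, N m; "position": TCP position; "tool_rot": TCP orientation; "wrist_force": force on the tool from outside, world axes, zero at the start; "ft_torque": the same for the moment, N m; "opening": opening from 0.0 (shut) to 1.0 (fully open).
Only numpy, scipy, OpenCV 4.12 (cv2) and the standard library are available. Lean on these libraries where they do the work, as an engineer would, in place of code of your own. Each camera call takes 0.05 s, during which the arm holds its last target.

### The job

Build the next panel support on the wooden bearer, to the height set on the height gauge: lay as many flat packers on the bearer as the height calls for, then the long wedge on them, flat face down with its thick end against the stop, then the short wedge on its slope with its level face up and its thin end towards the gauge. Slide the short wedge up the slope under the scriber until its top just nips the scriber's underside with a light touch, without pushing the scriber up or moving the gauge's setting. Leave the support standing square on the bearer, and leave the tape roll, the screwdriver and the tin where they are.

Things in the scene. Friction and masses are not known exactly. Their poses are not given: they have to be found in the camera images.
- bearer: Fixed wooden block 167 x 50 x 40 mm with a steel end stop; the support is built on its top. Origin on the bench under the bed's middle; x along the block towards the stop, y across, z up. Bed at z = 40 mm, from x = -80 mm to the stop's face at x = +82 mm; the stop is 6 mm thick and stands 30 mm above the bed.
- scriber (a point): Tip of the height gauge's scriber, a flat steel bar 12 mm wide and 8 mm thick (first 19 mm: 3 mm) that overhangs the last 17 to 27 mm of the bed: lower edge of its nose, on its flat underside. Its height is the height to meet. x points from the stack to the gauge's beam, z up. Free below for 100 mm behind the tip. Its clamped carriage slips under about 40 N.
- gauge_beam (a point): Foot of the height gauge's upright beam, on the bench: fixed base 95 x 75 x 34 mm, beam 12 x 26 mm, 324 mm high, 145 mm behind the scriber's tip. Not to be moved.
- packer1_mid (a point): Flat aluminium packer 160 x 50 x 8 mm, 0.17 kg; point at its centre, x along its length, z up. The lowest of the three alike packers that start in one pile.
- packer2_mid (a point): Second packer, like the first, in the middle of the pile at the start.
- packer3_mid (a point): Third packer, like the first, on top of the pile at the start.
- long_wedge_mid (a point): Long aluminium wedge, 160 x 50 mm, 0.45 kg: flat face down, upper face sloping 1 in 5 (0.197 rad) from 6 mm thick at the thin end to 38 mm at the thick end. Point half-way up near its centre of mass: 15 mm from mid-length towards the thick end, 12.5 mm above the flat face. x along the flat face towards the thick end, z up.
- short_wedge_mid (a point): Short aluminium wedge, 50 mm wide, 0.24 kg, lying on its 102 mm sloping face (its sole). Its 100 mm top, level once the sole lies on the long wedge's slope, thin end uphill, is 8 mm from the sole at the thin end, 28 mm at the thick end; ends square to the top. Point 9 mm above the sole's middle; x along the sole to the thin end, z square to the sole.
- short_wedge_top (a point): Centre of the short wedge's top face; z out of it, x to the thin end. In use its height above the bed is 8 mm per packer + 14 mm + 1/5 of the distance from the long wedge's thin end to its own: 5 mm of slide raises it 1 mm. Friction holds it where left. Pushed on its thick end it rises as it goes: push along the slope, a level push binds. The thin end may run out past the stop.
- tape_roll_mid (a point): Roll of masking tape 100 mm across, 24 mm high, lying on the bench; point at its centre. To be left alone.
- screwdriver_grip (a point): Screwdriver lying on the bench; point at the middle of its handle. To be left alone.
- tin_mid (a point): Closed steel tin 66 mm across, 75 mm high; point at its centre. To be left alone.
Things that resemble listed ones, but are neither listed nor needed, are in the scene too. What is shaped like the part that bears short_wedge_mid but green or yellow is not meant. What is shaped like the part that bears long_wedge_mid but orange or red is not meant.

How it is judged:
At the end, for the whole second after the job is handed in: Short wedge rests on the long wedge and presses the scriber with 0.5 to 10 N, top level within 3 deg, within 8 deg and 15 mm of the bearer's line; long wedge rests flat on a packer, within 5 deg and 12 mm of that line, thick end at the stop within about 9 mm; all at rest (contact force between short_wedge and gauge between 0.5 and 10 N and contact force between short_wedge and long_wedge above 0.5 N and (contact force between long_wedge and packer1 above 0.5 N or contact force between long_wedge and packer2 above 0.5 N or contact force between long_wedge and packer3 above 0.5 N) and angle between each of short_wedge_top, long_wedge_mid's own z axis and vertical below 0.05 rad and angle between the x axis of long_wedge_mid and the x axis of bearer, either way round below 0.1 rad and angle between the x axis of short_wedge_top and the x axis of bearer, either way round below 0.15 rad and x of long_wedge_mid in the frame of bearer above 0.008 m and y of long_wedge_mid in the frame of bearer between -0.012 and 0.012 m and y of short_wedge_top in the frame of bearer between -0.015 and 0.015 m and linear speed of each of short_wedge, long_wedge below 0.01 m/s); the robot touches nothing.
It fails at once if the scriber is pushed from its setting by more than 3 mm (distance of scriber from where it was at the start of the episode above 0.003 m).
It fails at once if the short wedge is jammed hard against the scriber (over 25 N) (contact force between short_wedge and gauge above 25 N).
It fails at once if the tape roll is moved by more than 20 mm (distance of tape_roll_mid from where it was at the start of the episode above 0.02 m).
It fails at once if the screwdriver is moved by more than 20 mm (distance of screwdriver_grip from where it was at the start of the episode above 0.02 m).
It fails at once if the tin is moved by more than 20 mm (distance of tin_mid from where it was at the start of the episode above 0.02 m).
It also fails if it takes over 69 s, if anything falls off the work surface, if the arm or the gripper's body presses on something with over 40 N, if the wrist force passes 120 N, or if a joint passes its speed limit or range.

## Working session

There is one attempt and no reset: what is moved stays moved. The work goes in short steps, Python scripts to look and compute and a tool call to move; the robot and the scene stay as the last step left them, time stands still between calls to the robot, and variables do not carry over. Pictures are saved under pics/ and viewed, and the job is handed in when it is done.

Besides the shell and the picture viewer there is one more tool, called after ">>>" by a JSON object that holds its "api" and its "payload", one argument or row to a line. arm_command: Moves the arm, as the interface text tells. Its arguments: {"type":"object","properties":{"offset":{"type":"array","items":{"type":"array","items":{"type":"number"}}},"dr":{"type":"array","items":{"type":"array","items":{"type":"number"}}},"fingers":{"type":"array","items":{"type":"number"}},"grip_force":{"type":"number"}},"required":["offset","dr","fingers"]}

```bash
ls; mkdir -p pics; cat > h.py <<'E'
import numpy as np, cv2, pickle
from cell import arm, imaging, job
def snap(n):
    c=imaging.calibration(n); im,d=imaging.read_camera(n)
    pickle.dump((c,im,d),open(f'{n}.pkl','wb')); return c,im,d
def load(n): return pickle.load(open(f'{n}.pkl','rb'))
def P(c,u,v,z):
    R=cv2.Rodrigues(np.array(c['rvec'],float))[0]; t=np.array(c['tvec'],float).ravel()
    C=-R.T@t
    d=R.T@np.array([(u-c['cx'])/c['fx'],(v-c['cy'])/c['fy'],1.])
    return C+d*(z-C[2])/d[2]
def cloud(c,d):
    R=cv2.Rodrigues(np.array(c['rvec'],float))[0]; t=np.array(c['tvec'],float).ravel()
    v,u=np.mgrid[:d.shape[0],:d.shape[1]]
    X=np.stack([(u-c['cx'])/c['fx']*d,(v-c['cy'])/c['fy']*d,d],-1)
    return (X-t)@R
E
python3 - <<'E'
from h import *
print(arm.read_state())
for n in ('scene','top'):
    c,im,d=snap(n); print(n,c); cv2.imwrite(f'pics/{n}0.png',cv2.resize(im[:,:,::-1],(800,600),interpolation=cv2.INTER_CUBIC)); print((d>0).mean())
E
```

```text
pics
{'t': 0.0, 'joint_pos': array([-1.2116377 ,  0.33287924, -0.064674  ,  1.46093667,  0.02161912,
        1.34988102, -0.08852583]), 'dq': array([-6.45654903e-04, -1.62836013e-04,  3.83300713e-04, -9.10717263e-04,
       -1.09847627e-05,  3.55249065e-04,  2.14607859e-04]), 'joint_efforts': array([-1.53704721e-03, -6.25459743e+01,  4.82807925e-02, -3.91592252e+01,
        1.60921784e-02,  1.00479749e-02, -3.21215694e-07]), 'position': array([0.23273395, 0.57965672, 0.23051348]), 'tool_rot': array([ 2.60185914e+00,  1.75912158e+00, -1.74795022e-03]), 'wrist_force': array([ 0.23422571, -0.25711751, -0.40787385]), 'ft_torque': array([0.02024991, 0.04392785, 0.02354703]), 'opening': 0.9994065898446653}
scene {'fx': 430.4450861314266, 'fy': 430.4450861314266, 'cx': 253.13598014281462, 'cy': 193.54549827354052, 'rvec': array([ 2.05113493,  1.15583468, -0.49210494]), 'tvec': array([-0.21386711, -0.28214133,  1.59220799])}
0.99609375
top {'fx': 358.1730091482288, 'fy': 358.1730091482288, 'cx': 252.65250964597845, 'cy': 191.25216276611576, 'rvec': array([ 2.00164928, -2.20919395,  0.25780595]), 'tvec': array([-0.04126797,  0.54309139,  0.9105136 ])}
0.9960886637369791
```

View pics/scene0.png

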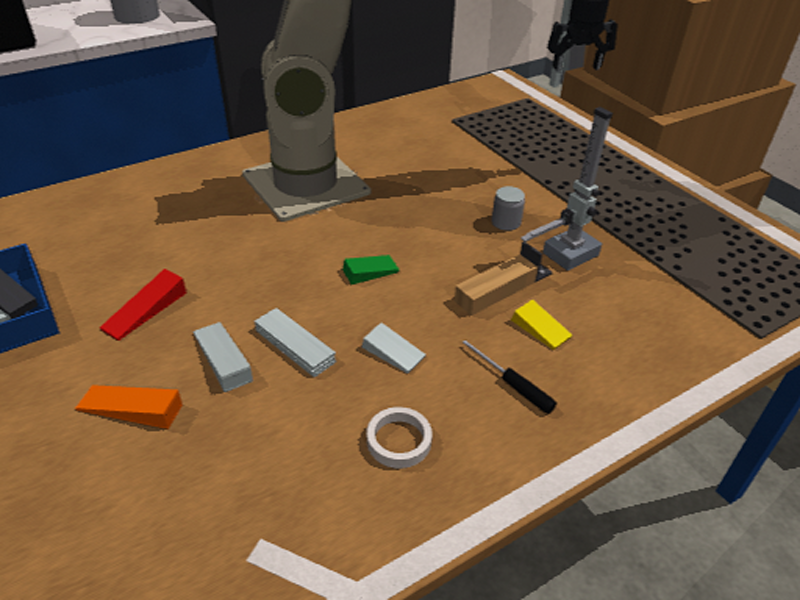

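View pics/top0.png

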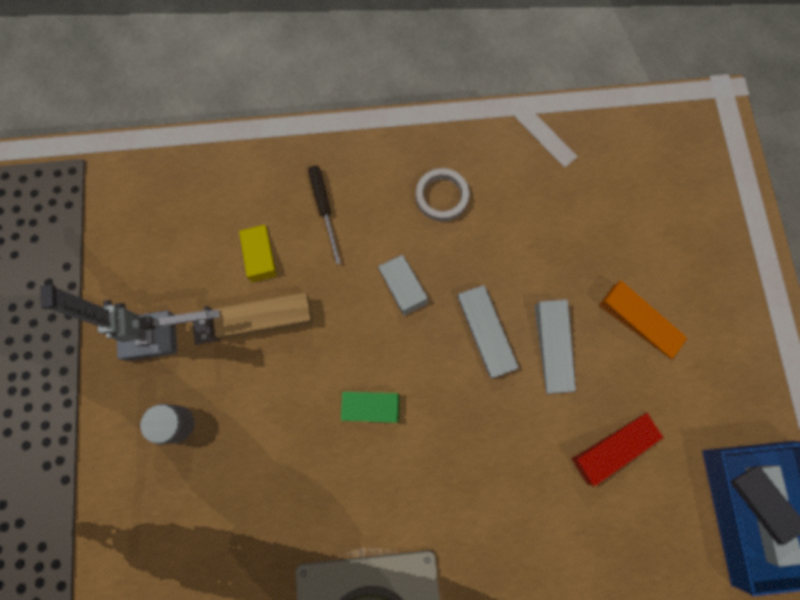

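```bash
cat > m.py <<'E'
from h import *
# upper-surface points per object from both clouds
for n in ('top','scene'):
    c,im,d=load(n); X=cloud(c,d)
    hsv=cv2.cvtColor(im,cv2.COLOR_RGB2HSV)
    bench=(X[...,2]>0.004)&(X[...,2]<0.2)&(X[...,0]>0.25)&(X[...,0]<1.0)&(abs(X[...,1])<.6)
    nb,l,s,ce=cv2.connectedComponentsWithStats(bench.astype(np.uint8))
    print(n, 'benchz', np.median(X[...,2][(X[...,2]<.03)&(X[...,2]>-.03)]))
    for i in range(1,nb):
        if s[i,4]<60: continue
        p=X[l==i]; 
        r=cv2.minAreaRect(p[:,:2].astype(np.float32))
        print(i,s[i],'hsv',np.median(hsv[l==i],0),'z95 %.4f'%np.percentile(p[:,2],95),'ctr',np.round(r[0],4),'size',np.round(r[1],4),'ang',round(r[2],1))
E
python3 m.py
```

```text
top benchz -0.0003789142843129188
115 [   2  102   52  225 4708] hsv [15. 39. 84.] z95 0.0076 ctr [0.5697 0.5401] size [0.6394 0.1199] ang 0.0
123 [197 106  21  63 340] hsv [14.  91.  46.5] z95 0.0259 ctr [0.7267 0.0209] size [0.205  0.0255] ang 9.0
124 [266 107  34  35 488] hsv [ 14.   22.  139.5] z95 0.0259 ctr [ 0.7446 -0.2061] size [0.0986 0.1048] ang 57.4
201 [153 144  24  37 603] hsv [ 27. 255. 154.] z95 0.0255 ctr [0.6628 0.1521] size [0.1049 0.0507] ang 9.2
239 [242 164  32  37 616] hsv [ 75.   9. 140.] z95 0.0262 ctr [ 0.5756 -0.1118] size [0.1026 0.0501] ang 21.6
270 [ 383  180   52   50 1078] hsv [ 15. 255. 155.] z95 0.0359 ctr [ 0.4644 -0.5417] size [0.1601 0.055 ] ang 46.5
274 [ 293  183   38   59 1054] hsv [ 75.   9. 140.] z95 0.0260 ctr [ 0.4729 -0.2543] size [0.1618 0.0529] ang 14.3
283 [  61  188  139   43 2884] hsv [17.  35.5 98. ] z95 0.1718 ctr [0.5313 0.2306] size [0.0758 0.3412] ang 3.9
287 [ 342  192   26   60 1139] hsv [ 75.   7. 141.] z95 0.0358 ctr [ 0.4337 -0.3777] size [0.0627 0.1624] ang 87.7
359 [218 251  38  20 694] hsv [ 64. 150. 125.] z95 0.0255 ctr [
[... 803 characters left out ...]
36] size [0.1147 0.0545] ang 9.3
204 [ 163  197   52   44 1041] hsv [ 83.  11. 182.] z95 0.0266 ctr [ 0.4731 -0.2453] size [0.1659 0.0686] ang 14.2
234 [124 206  38  44 863] hsv [ 83.  12. 172.] z95 0.0369 ctr [ 0.4334 -0.3715] size [0.0509 0.1698] ang 89.1
235 [232 206  41  33 639] hsv [ 83.  11. 193.] z95 0.0266 ctr [ 0.5711 -0.1121] size [0.1176 0.0548] ang 21.1
292 [297 218  60  47 449] hsv [110.  36.  15.] z95 0.0267 ctr [0.7283 0.0186] size [0.1983 0.0256] ang 11.1
400 [  53  246   64   28 1238] hsv [ 13. 254. 212.] z95 0.0362 ctr [ 0.4662 -0.5387] size [0.163  0.0574] ang 44.0
453 [235 260  42  39 812] hsv [ 10.  21. 181.] z95 0.0263 ctr [ 0.7445 -0.2028] size [0.0993 0.101 ] ang 84.2
```

```bash
cat > m2.py <<'E'
from h import *
def box(n,x0,x1,y0,y1,z0,z1):
    c,im,d=load(n); X=cloud(c,d); m=(X[...,0]>x0)&(X[...,0]<x1)&(X[...,1]>y0)&(X[...,1]<y1)&(X[...,2]>z0)&(X[...,2]<z1)
    return X[m],m
R=dict(short=(.50,.64,-.17,-.05),pack=(.37,.58,-.31,-.20),long=(.33,.54,-.43,-.33))
for n in('top','scene'):
    for k,b in R.items():
        p,m=box(n,*b,.005,.06)
        # top surface only via plane fit ransac-ish
        z=p[:,2]; A=np.c_[p[:,:2],np.ones(len(p))]
        w=np.ones(len(p),bool)
        for _ in range(15):
            f=np.linalg.lstsq(A[w],z[w],rcond=None)[0]; r=z-A@f; w=(abs(r)<max(.0012,1.0*np.std(r[w])))
        q=p[w]; rc=cv2.minAreaRect(q[:,:2].astype(np.float32))
        pts=np.round(cv2.boxPoints(rc),4)
        g=f[:2]; print(n,k,w.sum(),len(p),'slope %.3f'%np.linalg.norm(g),'updir deg %.1f'%np.degrees(np.arctan2(g[1],g[0])),'ctr',np.round(rc[0],4),np.round(rc[1],4),rc[2],'zc %.4f'%(f[:2]@rc[0]+f[2]),'z',np.round(z[w].min(),4),np.round(z[w].max(),4), pts.tolist())
    p,m=box(n,.45,.60,.02,.25,.034,.046)
    h=cv2.minAreaRect(p[:,:2].astype(np.float32)); print(n,'bed',len(p),np.median(p[:,2]),h, np.round(cv2.boxPoints(h),4).tolist())
    p,m=box(n,.45,.60,.16,.3,.062,.076); print('stop',len(p), np.median(p,0),p.min(0),p.max(0))
E
python3 m2.py
python3 - <<'E'
from h import *
c,im,d=load('top'); a=im[170:245,20:215,::-1]; cv2.imwrite('pics/t1.png',cv2.resize(a,None,fx=4,fy=4,interpolation=cv2.INTER_CUBIC))
c,im,d=load('scene'); a=im[60:210,280:400,::-1]; cv2.imwrite('pics/s1.png',cv2.resize(a,None,fx=4,fy=4,interpolation=cv2.INTER_CUBIC))
E
```

```text
top short 285 613 slope 0.202 updir deg -161.6 ctr [ 0.5774 -0.1111] [0.0983 0.05  ] 21.679773330688477 zc 0.0164 z 0.0054 0.0271 [[0.5224999785423279, -0.10599999874830246], [0.5410000085830688, -0.1525000035762787], [0.6323000192642212, -0.11620000004768372], [0.6137999892234802, -0.06970000267028809]]
top pack 529 1053 slope 0.005 updir deg 123.2 ctr [ 0.4714 -0.2536] [0.1591 0.0505] 14.706032752990723 zc 0.0231 z 0.0218 0.0244 [[0.3880000114440918, -0.24940000474452972], [0.4007999897003174, -0.29820001125335693], [0.5547000169754028, -0.25780001282691956], [0.5418999791145325, -0.20900000631809235]]
top long 549 1126 slope 0.195 updir deg -2.0 ctr [ 0.4322 -0.3731] [0.0513 0.1587] 89.03598022460938 zc 0.0211 z 0.0051 0.0374 [[0.352400004863739, -0.39739999175071716], [0.5110999941825867, -0.4000999927520752], [0.511900007724762, -0.34880000352859497], [0.353300005197525, -0.34610000252723694]]
top bed 1087 0.038603337518730414 ((0.5375380516052246, 0.1465321034193039), (0.05148221552371979, 0.17169426381587982), 4.818768501281738) [[0.5047000050544739, 0.22990000247955322], [0.5
[... 877 characters left out ...]
201 updir deg -0.2 ctr [ 0.4346 -0.3713] [0.0502 0.161 ] 89.02571105957031 zc 0.0224 z 0.005 0.0392 [[0.35359999537467957, -0.3950999975204468], [0.5145999789237976, -0.3977999985218048], [0.515500009059906, -0.3476000130176544], [0.3544999957084656, -0.3447999954223633]]
scene bed 695 0.040291433626621034 ((0.5390931367874146, 0.14934581518173218), (0.054560910910367966, 0.1758221536874771), 4.599835395812988) [[0.5048999786376953, 0.23479999601840973], [0.5189999938011169, 0.05950000137090683], [0.5733000040054321, 0.06390000134706497], [0.5591999888420105, 0.23919999599456787]]
stop 50 [0.53213003 0.23105553 0.06835771] [0.50498384 0.22651546 0.06232378] [0.55795412 0.23740436 0.07368466]
```

View pics/t1.png

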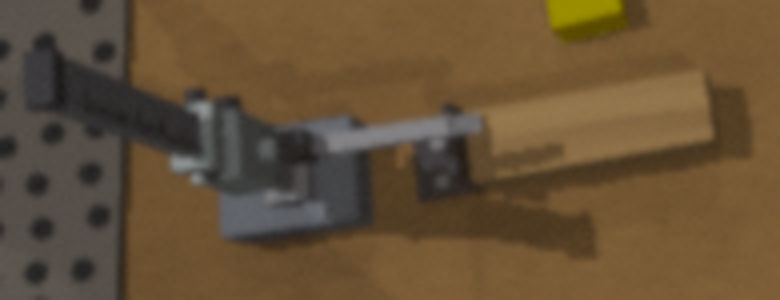

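View pics/s1.png

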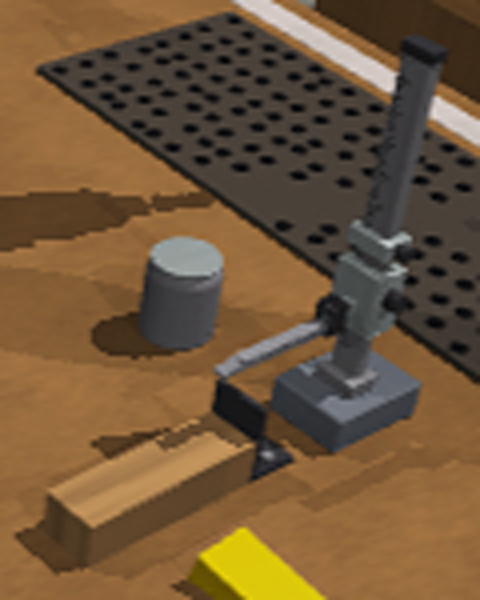

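```bash
python3 - <<'E'
from h import *
for n in('top','scene'):
    c,im,d=load(n); X=cloud(c,d)
    m=(X[...,0]>.47)&(X[...,0]<.62)&(X[...,1]>.16)&(X[...,1]<.40)&(X[...,2]>.075)&(X[...,2]<.25)
    p=X[m]; p=p[np.argsort(p[:,1])]
    print(n,len(p))
    for y in np.arange(.19,.36,.008):
        q=p[(p[:,1]>=y)&(p[:,1]<y+.008)]
        if len(q): print('%.3f'%y,len(q),np.round(np.median(q,0),4),np.round(q.min(0),4),np.round(q.max(0),4))
E
```

```text
top 999
0.198 10 [0.5318 0.2036 0.1019] [0.5255 0.201  0.1004] [0.5358 0.2059 0.1033]
0.206 19 [0.5306 0.2103 0.1031] [0.525  0.206  0.0998] [0.5366 0.2137 0.1065]
0.214 16 [0.5309 0.2178 0.1068] [0.5258 0.2145 0.1029] [0.5363 0.2219 0.1097]
0.222 16 [0.5285 0.2254 0.1065] [0.5246 0.2221 0.0989] [0.5362 0.2289 0.1102]
0.230 16 [0.5295 0.2335 0.1073] [0.5242 0.2301 0.1046] [0.5353 0.2373 0.1091]
0.238 19 [0.5283 0.2413 0.1063] [0.5233 0.2381 0.0971] [0.5359 0.2455 0.1086]
0.246 16 [0.5291 0.2497 0.1059] [0.5235 0.2462 0.1039] [0.5344 0.2537 0.1104]
0.254 18 [0.527 0.258 0.106] [0.5221 0.2544 0.1005] [0.5338 0.2617 0.1103]
0.262 16 [0.5276 0.2659 0.1065] [0.5221 0.2622 0.1039] [0.5334 0.2693 0.1095]
0.270 17 [0.526  0.2738 0.1069] [0.5211 0.2705 0.0982] [0.5336 0.2767 0.1089]
0.278 17 [0.5264 0.2818 0.1071] [0.521  0.2783 0.1041] [0.5326 0.2854 0.1104]
0.286 15 [0.5253 0.2896 0.1065] [0.5205 0.2866 0.1004] [0.5335 0.2938 0.1081]
0.294 18 [0.5251 0.297  0.1072] [0.5201 0.294  0.1035] [0.5312 0.3017 0.1112]
0.302 42 [0.525  0.3054 0.116 ] [0.5166 0.3022 0.1   ] [0.5336 0.31   0.1248]
0.3
[... 1489 characters left out ...]
4 10 [0.5311 0.2987 0.1093] [0.5233 0.2942 0.1006] [0.5363 0.3016 0.111 ]
0.302 32 [0.5312 0.3075 0.115 ] [0.5191 0.3022 0.1018] [0.5393 0.3095 0.1268]
0.310 19 [0.5337 0.313  0.1158] [0.5165 0.3104 0.0947] [0.5367 0.3177 0.1258]
0.318 19 [0.5333 0.321  0.1211] [0.5178 0.3181 0.1016] [0.5372 0.3253 0.1246]
0.326 11 [0.5314 0.3327 0.1176] [0.5091 0.3267 0.102 ] [0.5338 0.334  0.1469]
0.334 201 [0.5306 0.3387 0.1361] [0.5019 0.3341 0.0927] [0.5508 0.342  0.1903]
0.342 296 [0.5296 0.3465 0.1897] [0.5054 0.3421 0.0756] [0.5596 0.35   0.2499]
0.350 100 [0.5396 0.3539 0.1687] [0.5056 0.35   0.076 ] [0.5599 0.358  0.2478]
0.358 37 [0.5438 0.3608 0.1468] [0.5354 0.358  0.0759] [0.553  0.3654 0.2383]
```

```bash
python3 - <<'E'
from h import *
from scipy.spatial.transform import Rotation as Ro
s=arm.read_state(); c=imaging.calibration('wrist'); print(c)
R=cv2.Rodrigues(c['rvec'])[0]; C=-R.T@c['tvec']; T=Ro.from_rotvec(s['tool_rot']).as_matrix()
print('cam in tool',T.T@(C-s['position'])); print('cam axes in tool\n',(T.T@R.T).round(3)); print('tool axes\n',T.round(3))
print(arm.grip_point_offset, [a for a in dir(arm) if a[0]!='_'])
E
```

```text
{'fx': 297.3186396354542, 'fy': 297.3186396354542, 'cx': 251.54257117088065, 'cy': 186.64832474099887, 'rvec': array([-2.39735933, -1.62011884, -0.23298377]), 'tvec': array([-0.62481279, -0.0364415 ,  0.37937395])}
cam in tool [ 0.00050332 -0.07227272 -0.14271202]
cam axes in tool
 [[ 1.    -0.001 -0.   ]
 [ 0.001  0.959  0.284]
 [ 0.    -0.284  0.959]]
tool axes
 [[ 0.373  0.928 -0.   ]
 [ 0.928 -0.373 -0.001]
 [-0.001  0.    -1.   ]]
0.0187 ['Unreachable', 'grip_point_offset', 'read_state']
```

```bash
cat >> h.py <<'E'
from scipy.spatial.transform import Rotation as Ro
BY=np.radians(94.8); BX=np.array([np.cos(BY),np.sin(BY)]); BW=np.array([-np.sin(BY),np.cos(BY)]); BO=np.array([.538,.1407])
def B(x,y=0): return BO+x*BX+y*BW
def Rt(yaw,tilt=0):
    a=np.radians(yaw); x=np.array([np.cos(a),np.sin(a),0]); z=np.array([0,0,-1.]); y=np.cross(z,x)
    M=np.stack([x,y,z],1)
    return M@Ro.from_rotvec([tilt,0,0]).as_matrix()
def rel(*tg):
    s=arm.read_state(); T=Ro.from_rotvec(s['tool_rot']).as_matrix(); p=s['position']
    print('t %.2f'%s['t'],'pos',p.round(4),'xyaw %.1f'%np.degrees(np.arctan2(T[1,0],T[0,0])),'open %.3f'%s['opening'],'F',s['wrist_force'].round(2))
    for pos,yaw,*ti in tg:
        M=Rt(yaw,*(ti or [0])); print('off',(T.T@(np.array(pos)-p)*100).round(2).tolist(),'dr',Ro.from_matrix(T.T@M).as_rotvec().round(3).tolist())
E
python3 -c "
from h import *
rel(([.30,.25,.26],4.8),([*B(-.06),.12],4.8))"
```

```text
t 0.10 pos [0.2327 0.5797 0.2306] xyaw 68.1 open 1.003 F [-0.72  0.12  0.07]
off [-28.09, 18.53, -2.9] dr [0.001, 0.001, 1.105]
off [-34.71, 47.38, 11.11] dr [0.001, 0.001, 1.105]
```

>>> {"api": "arm_command", "payload": {
  "offset": [
    [-28.1,18.5,-2.9],
    [-28.1,18.5,-2.9],
    [-28.1,18.5,-2.9],
    [-28.1,18.5,-2.9],
    [-28.1,18.5,-2.9],
    [-34.7,47.4,11.1],
    [-34.7,47.4,11.1],
    [-34.7,47.4,11.1]
  ],
  "dr": [
    [0,0,1.105],
    [0,0,1.105],
    [0,0,1.105],
    [0,0,1.105],
    [0,0,1.105],
    [0,0,1.105],
    [0,0,1.105],
    [0,0,1.105]
  ],
  "fingers": [1,1,1,1,1,1,1,1]
}}

```text
t: 1.1
position: [0.4313, 0.1678, 0.1822]
tool_rot: [3.138, 0.132, 0.001]
wrist_force: [0.5, 1.3, -0.2]
opening: 1.002
```

```bash
python3 -c "
from h import *
rel(([*B(-.06),.12],4.8))"
```

```text
t 1.10 pos [0.4313 0.1678 0.1822] xyaw 4.8 open 1.002 F [ 0.51  1.25 -0.24]
off [10.4, 9.59, 6.23] dr [0.001, -0.0, 0.0]
```

>>> {"api": "arm_command", "payload": {
  "offset": [
    [10.4,9.6,6.2],
    [10.4,9.6,6.2],
    [10.4,9.6,6.2],
    [10.4,9.6,6.2]
  ],
  "dr": [
    [0,0,0],
    [0,0,0],
    [0,0,0],
    [0,0,0]
  ],
  "fingers": [1,1,1,1]
}}

```text
t: 1.6
position: [0.5433, 0.0786, 0.1188]
tool_rot: [3.136, 0.127, -0.003]
wrist_force: [0.3, 0.7, 0.2]
opening: 1.0
```

```bash
cat >> h.py <<'E'
def wcloud(c,d):
    R=cv2.Rodrigues(np.array(c['rvec'],float))[0]; t=np.array(c['tvec'],float).ravel()
    v,u=np.mgrid[:d.shape[0],:d.shape[1]]; a=(u-c['cx'])/c['fx']; b=(v-c['cy'])/c['fy']; r=np.hypot(a,b)+1e-9
    k=np.tan(np.minimum(r,1.5))/r
    return (np.stack([a*k*d,b*k*d,d],-1)-t)@R
E
python3 - <<'E'
from h import *
rel()
c,im,d=snap('wrist'); cv2.imwrite('pics/w1.png',cv2.resize(im[:,:,::-1],(800,600),interpolation=cv2.INTER_CUBIC))
X=wcloud(c,d); m=d>0
bx=(X[...,:2]-BO)@BX; by=(X[...,:2]-BO)@BW; z=X[...,2]
k=m&(abs(z-.04)<.006)&(bx>-.07)&(bx<.03)&(abs(by)<.018); print('bed z',np.median(z[k]),z[k].std(),k.sum())
k=m&(abs(z-.04)<.004)&(bx>-.1)&(bx<.06); 
for x0 in np.arange(-.08,.06,.02):
    q=by[k&(bx>x0)&(bx<x0+.02)]; 
    if len(q): print('edge',round(x0,2),np.percentile(q,[1,99]).round(4))
print('free end',bx[k&(abs(by)<.02)].min())
for x0 in np.arange(.05,.12,.004):
    q=m&(bx>x0)&(bx<x0+.004)&(z>.085)&(z<.13)&(abs(by)<.03)
    if q.sum(): print('scr %.3f'%x0,q.sum(),np.percentile(z[q],[5,50,95]).round(4),by[q].min().round(4),by[q].max().round(4),bx[q].min().round(4))
q=m&(z>.06)&(z<.08)&(bx>.07)&(bx<.1)&(abs(by)<.04); print('stop',q.sum(), np.percentile(bx[q],[1,50,99]),np.percentile(z[q],[50,99]))
E
```

```text
t 1.60 pos [0.5433 0.0786 0.1188] xyaw 4.6 open 1.000 F [0.26 0.67 0.18]
bed z 0.04008936427416113 0.000671671417526651 6166
edge -0.08 [-0.0248  0.0243]
edge -0.06 [-0.025   0.0243]
edge -0.04 [-0.0251  0.0244]
edge -0.02 [-0.025   0.0241]
edge 0.0 [-0.0249  0.024 ]
edge 0.02 [-0.0248  0.0237]
edge 0.04 [-0.025   0.0241]
free end -0.07827431958951836
scr 0.058 17 [0.1015 0.1033 0.1046] -0.0049 0.0045 0.0614
scr 0.062 177 [0.1007 0.1035 0.1049] -0.0056 0.0061 0.062
scr 0.066 9 [0.1027 0.1033 0.1035] -0.005 0.0045 0.066Traceback (most recent call last):
  File "<stdin>", line 15, in <module>
    return _quantile_unchecked(
        a, q, axis, out, overwrite_input, method, keepdims, weights)
    return _ureduce(a,
                    func=_quantile_ureduce_func,
    ...<5 lines>...
                    overwrite_input=overwrite_input,
                    method=method)
    r = func(a, **kwargs)
    result = _quantile(arr,
                       quantiles=q,
    ...<2 lines>...
                       out=out,
                       weights=wgt)
    slices_having_nans = np.isnan(arr[-1, ...])
                                  ~~~^^^^^^^^^
IndexError: index -1 is out of bounds for axis 0 with size 0
```

View pics/w1.png

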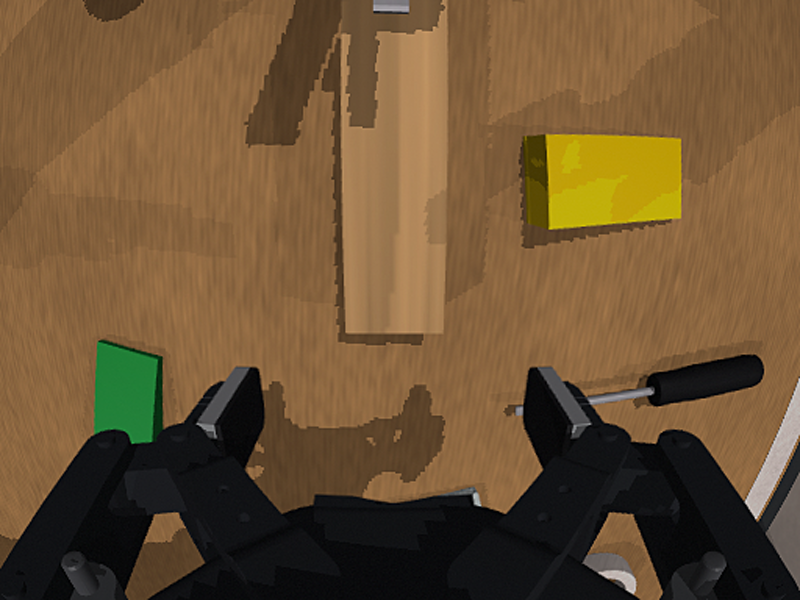

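```bash
sed -i 's/^BY=.*/&; /; s/BO=np.array(\[.538,.1407\])/BO=np.array([.538,.1407])+.0012*BX-.0004*BW/' h.py; python3 -c "
from h import *
print(BO)
rel(([.4725,-.254,.10],-75.4),([.4725,-.254,.008],-75.4))"
```

```text
[0.53829818 0.14192926]
t 1.65 pos [0.5427 0.0801 0.1195] xyaw 4.7 open 0.997 F [-0.14 -1.17 -0.58]
off [-9.76, 32.72, 2.01] dr [0.002, 0.0, 1.399]
off [-9.74, 32.7, 11.21] dr [0.002, 0.0, 1.399]
```

>>> {"api": "arm_command", "payload": {
  "offset": [
    [-9.8,32.7,2.0],
    [-9.8,32.7,2.0],
    [-9.8,32.7,2.0],
    [-9.8,32.7,2.0],
    [-9.8,32.7,2.0],
    [-9.8,32.7,2.0],
    [-9.8,32.7,3.0],
    [-9.8,32.7,3.0]
  ],
  "dr": [
    [0,0,1.4],
    [0,0,1.4],
    [0,0,1.4],
    [0,0,1.4],
    [0,0,1.4],
    [0,0,1.4],
    [0,0,1.4],
    [0,0,1.4]
  ],
  "fingers": [1,1,1,1,1,1,1,1]
}}

```text
t: 2.65
position: [0.4718, -0.2525, 0.0898]
tool_rot: [2.48, -1.927, -0.002]
wrist_force: [-0.6, 0.5, -0.3]
opening: 0.998
```

```bash
python3 - <<'E'
from h import *
rel(([.4725,-.254,.008],-75.4))
c,im,d=snap('wrist'); cv2.imwrite('pics/w2.png',cv2.resize(im[:,:,::-1],(800,600),interpolation=cv2.INTER_CUBIC))
X=wcloud(c,d); z=X[...,2]
m=(d>0)&(abs(z-.024)<.003)&(abs(X[...,0]-.47)<.12)&(abs(X[...,1]+.254)<.07)
n,l,s,ce=cv2.connectedComponentsWithStats(m.astype(np.uint8)); i=1+np.argmax(s[1:,4]); p=X[l==i]
print(s[i],np.median(p[:,2]),cv2.minAreaRect(p[:,:2].astype(np.float32)))
E
```

```text
t 2.65 pos [ 0.4718 -0.2525  0.0898] xyaw -75.7 open 0.998 F [-0.62  0.48 -0.33]
off [0.17, -0.04, 8.18] dr [0.002, 0.0, -0.005]
[  214    89    73   199 13249] 0.024141495713835684 ((0.4723702669143677, -0.25138646364212036), (0.16017034649848938, 0.05062280595302582), 14.704075813293457)
```

View pics/w2.png

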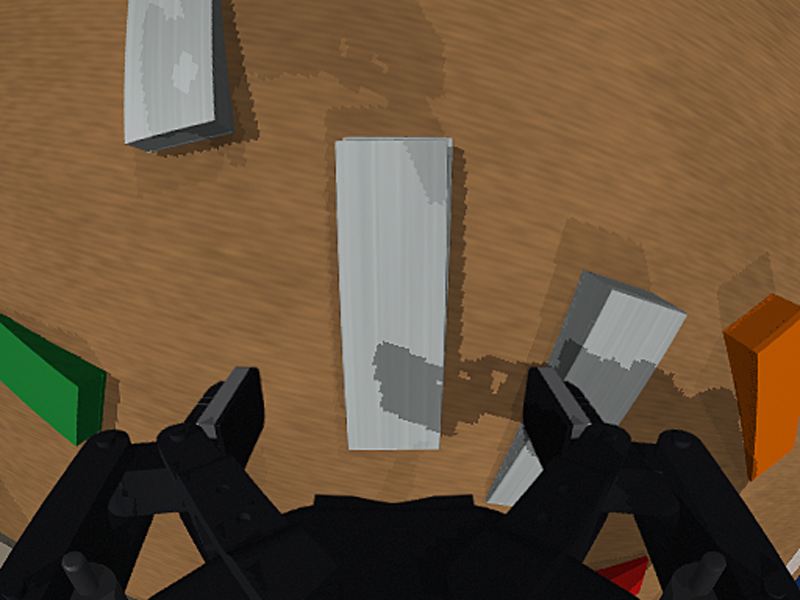

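>>> {"api": "arm_command", "payload": {
  "offset": [
    [-0.1,-0.1,5.0],
    [-0.1,-0.1,8.2],
    [-0.1,-0.1,8.2],
    [-0.1,-0.1,8.2],
    [-0.1,-0.1,8.2],
    [-0.1,-0.1,8.2],
    [-0.1,-0.1,8.2],
    [-0.1,-0.1,8.2]
  ],
  "dr": [
    [0,0,-0.007],
    [0,0,-0.007],
    [0,0,-0.007],
    [0,0,-0.007],
    [0,0,-0.007],
    [0,0,-0.007],
    [0,0,-0.007],
    [0,0,-0.007]
  ],
  "fingers": [1,1,1,0.3,0.3,0.3,0.3,0.3],
  "grip_force": 60
}}

```text
t: 3.7
position: [0.4741, -0.2518, 0.0101]
tool_rot: [-2.485, 1.921, -0.003]
wrist_force: [-1.5, 0.6, 12.3]
opening: 0.563
```

```bash
python3 - <<'E'
from h import *
rel()
c,im,d=snap('wrist'); cv2.imwrite('pics/w3.png',cv2.resize(im[:,:,::-1],(800,600),interpolation=cv2.INTER_CUBIC))
E
```

```text
t 3.70 pos [ 0.4741 -0.2518  0.0101] xyaw -75.4 open 0.563 F [-1.46  0.6  12.3 ]
```

View pics/w3.png

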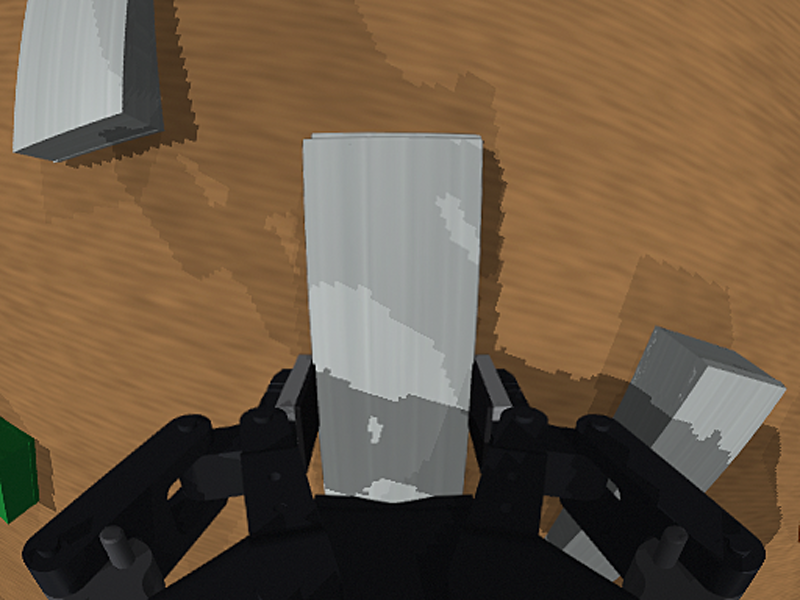

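>>> {"api": "arm_command", "payload": {
  "offset": [
    [0,0,-0.5],
    [0,0,-2.0],
    [0,0,-4.0],
    [0,0,-4.0]
  ],
  "dr": [
    [0,0,0],
    [0,0,0],
    [0,0,0],
    [0,0,0]
  ],
  "fingers": [0.3,0.3,0.3,0.3],
  "grip_force": 80
}}

```text
t: 4.25
position: [0.4752, -0.2522, 0.0521]
tool_rot: [-2.484, 1.92, -0.008]
wrist_force: [-0.3, 0.4, -3.8]
opening: 0.562
```

```bash
python3 - <<'E'
from h import *
rel()
c,im,d=snap('wrist'); cv2.imwrite('pics/w4.png',cv2.resize(im[:,:,::-1],(800,600),interpolation=cv2.INTER_CUBIC))
X=wcloud(c,d); z=X[...,2]; m=(d>0)&(z>.04)&(z<.075)&(X[...,0]>.50)&(X[...,1]>-.28)&(X[...,1]<-.2); print(np.percentile(z[m],[5,50,95]))
c,im,d=snap('scene'); cv2.imwrite('pics/s2.png',cv2.resize(im[180:260,140:260,::-1],None,fx=5,fy=5,interpolation=cv2.INTER_CUBIC))
E
```

```text
t 4.25 pos [ 0.4752 -0.2522  0.0521] xyaw -75.4 open 0.562 F [-0.27  0.37 -3.78]
[0.06482862 0.06600248 0.06703878]
```

View pics/w4.png

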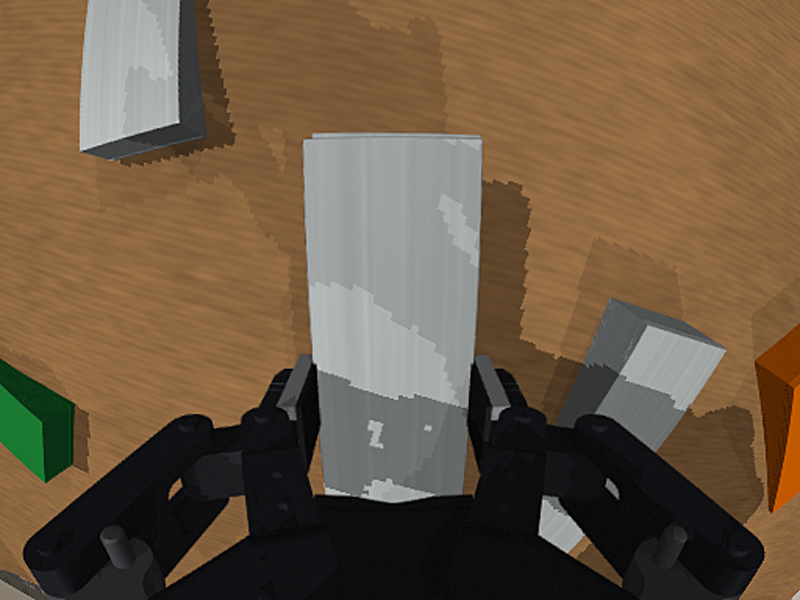

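View pics/s2.png

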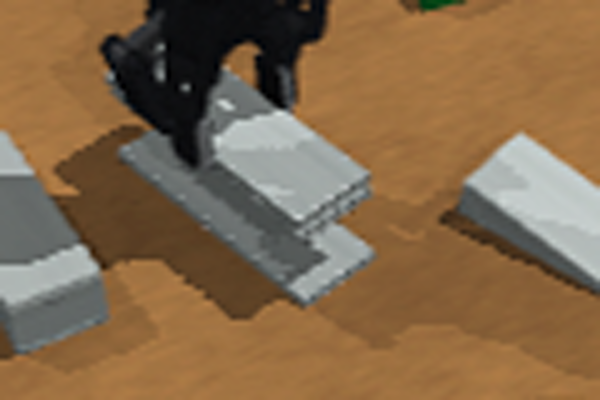

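```bash
python3 -c "
from h import *
rel(([*B(-.08),.075],4.8),([*B(-.02),.060],4.8))"
```

```text
t 4.35 pos [ 0.4742 -0.2515  0.0504] xyaw -75.4 open 0.562 F [ 0.1   0.28 -4.08]
off [-28.57, -14.76, -2.46] dr [-0.001, -0.003, -1.4]
off [-34.48, -15.78, -0.96] dr [-0.001, -0.003, -1.4]
```

>>> {"api": "arm_command", "payload": {
  "offset": [
    [-5.0,-3.0,-3.5],
    [-28.6,-14.8,-3.0],
    [-28.6,-14.8,-3.0],
    [-28.6,-14.8,-3.0],
    [-28.6,-14.8,-3.0],
    [-28.6,-14.8,-2.5],
    [-28.6,-14.8,-2.5],
    [-28.6,-14.8,-2.5]
  ],
  "dr": [
    [0,0,-0.15],
    [0,0,-1.4],
    [0,0,-1.4],
    [0,0,-1.4],
    [0,0,-1.4],
    [0,0,-1.4],
    [0,0,-1.4],
    [0,0,-1.4]
  ],
  "fingers": [0.3,0.3,0.3,0.3,0.3,0.3,0.3,0.3]
}}

```text
t: 5.35
position: [0.5446, 0.0628, 0.0745]
tool_rot: [3.137, 0.141, 0.001]
wrist_force: [0.4, -0.1, -3.4]
opening: 0.559
```

```bash
python3 -c "
from h import *
rel(([*B(-.02),.060],4.8),([*B(-.001),.0425],4.8))"
```

```text
t 5.35 pos [0.5446 0.0628 0.0745] xyaw 5.1 open 0.559 F [ 0.39 -0.11 -3.44]
off [0.07, -5.94, 1.44] dr [0.001, -0.001, 0.006]
off [0.08, -7.84, 3.19] dr [0.001, -0.001, 0.006]
```

>>> {"api": "arm_command", "payload": {
  "offset": [
    [0.1,-3,1.0],
    [0.1,-6,1.4],
    [0.1,-6,1.4],
    [0.1,-7.5,2.4],
    [0.1,-7.8,3.0],
    [0.1,-7.8,3.1],
    [0.1,-7.8,3.1]
  ],
  "dr": [
    [0,0,0.006],
    [0,0,0.006],
    [0,0,0.006],
    [0,0,0.006],
    [0,0,0.006],
    [0,0,0.006],
    [0,0,0.006]
  ],
  "fingers": [0.3,0.3,0.3,0.3,0.3,0.3,0.3]
}}

```text
t: 6.22
position: [0.5387, 0.1398, 0.0433]
tool_rot: [3.137, 0.13, 0.001]
wrist_force: [-0.5, -0.0, -3.7]
opening: 0.559
```

```bash
python3 - <<'E'
from h import *
rel(([*B(-.001),.0425],4.8))
c,im,d=snap('wrist'); cv2.imwrite('pics/w5.png',cv2.resize(im[:,:,::-1],(800,600),interpolation=cv2.INTER_CUBIC))
X=wcloud(c,d); z=X[...,2]; bx=(X[...,:2]-BO)@BX; by=(X[...,:2]-BO)@BW
for x0 in np.arange(.03,.1,.01):
    q=(d>0)&(bx>x0)&(bx<x0+.01)&(z>.05)&(z<.085)&(abs(by)<.04)
    if q.sum():print('%.2f'%x0,q.sum(),np.median(z[q]),np.percentile(by[q],[1,99]),bx[q].max())
E
```

```text
t 6.22 pos [0.5387 0.1398 0.0433] xyaw 4.8 open 0.559 F [-0.5  -0.05 -3.66]
off [-0.02, -0.11, 0.08] dr [0.001, -0.001, -0.001]
0.03 2307 0.056912087771622745 [-0.02440181  0.02394619] 0.03999883020511454
0.04 2422 0.05682300877005886 [-0.02452412  0.02409557] 0.04999907897275418
0.05 2080 0.056894501479474766 [-0.02475903  0.02431407] 0.05998488463425205
0.06 1582 0.05684855696129591 [-0.02466316  0.02439678] 0.06999553166220482
0.07 1084 0.056783702015654414 [-0.02477668  0.0243401 ] 0.07815894752621728
0.08 838 0.06840354204762904 [-0.02495416  0.02439583] 0.08999495119197178
0.09 844 0.07005818296936929 [-0.02512113  0.02430679] 0.09455135746255036
```

View pics/w5.png

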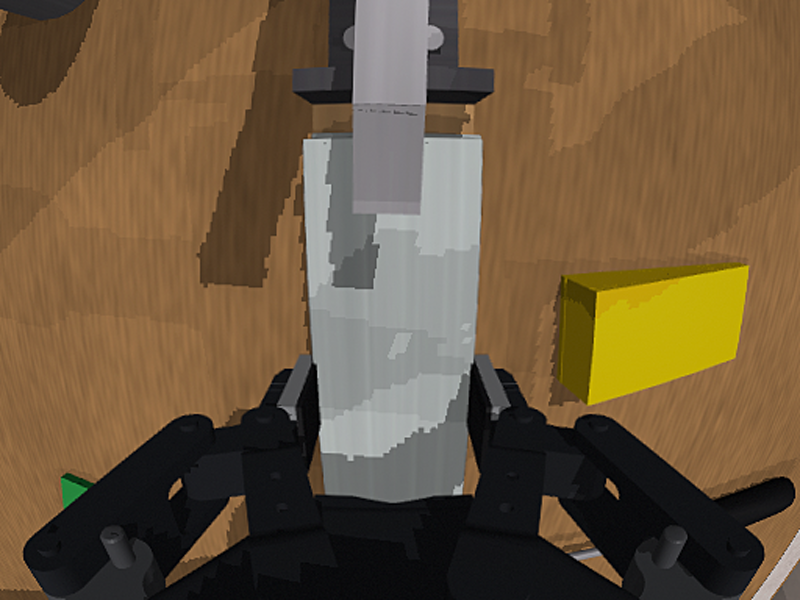

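>>> {"api": "arm_command", "payload": {
  "offset": [
    [0,0,0.08],
    [0,0,0.08],
    [0,0,0.08],
    [0,0,0.08],
    [0,1,-4.0],
    [0,3,-7.0],
    [0,6,-8.0]
  ],
  "dr": [
    [0,0,0],
    [0,0,0],
    [0,0,0],
    [0,0,0],
    [0,0,0],
    [0,0,0],
    [0,0,0]
  ],
  "fingers": [0.5,1,1,1,1,1,1]
}}

```text
t: 7.15
position: [0.5448, 0.0806, 0.1257]
tool_rot: [-3.139, -0.133, -0.006]
wrist_force: [-0.0, 0.4, 0.1]
opening: 0.998
```

```bash
python3 - <<'E'
from h import *
rel()
c,im,d=load('wrist')
X=wcloud(c,d); z=X[...,2]; bx=(X[...,:2]-BO)@BX; by=(X[...,:2]-BO)@BW
q=(d>0)&(z>.0655)&(z<.073)&(abs(by)<.03)&(bx>.06)&(bx<.1); print('stop top',np.percentile(bx[q],[0,1,3,50,97,99,100]).round(4))
q=(d>0)&(z>.095)&(z<.115)&(abs(by)<.03)&(bx>.03)&(bx<.12)
print('tip',bx[q].min(),'by',by[q].min(),by[q].max())
for a,b in((.055,.062),(.062,.068),(.068,.078),(.08,.1)):
    k=q&(bx>a)&(bx<b); print(a,k.sum(),np.percentile(z[k],[2,10,50,98]).round(4) if k.sum() else '')
c,im,d=snap('wrist'); cv2.imwrite('pics/w6.png',cv2.resize(im[:,:,::-1],(800,600),interpolation=cv2.INTER_CUBIC))
X=wcloud(c,d); z=X[...,2]; bx=(X[...,:2]-BO)@BX; by=(X[...,:2]-BO)@BW
for x0 in np.arange(-.08,.1,.02):
    q=(d>0)&(bx>x0)&(bx<x0+.02)&(z>.05)&(z<.062)&(abs(by)<.04)
    if q.sum():print('%.2f'%x0,q.sum(),np.median(z[q]),np.percentile(by[q],[1,99]),bx[q].min(),bx[q].max())
E
```

```text
t 7.15 pos [0.5448 0.0806 0.1257] xyaw 4.8 open 0.998 F [-0.04  0.36  0.07]
stop top [0.0878 0.088  0.0881 0.0909 0.094  0.0942 0.0946]
tip 0.06061269334111999 by -0.006289296115629927 0.006753779738184506
0.055 191 [0.102  0.1026 0.1034 0.1046]
0.062 928 [0.1024 0.1029 0.1039 0.1054]
0.068 1699 [0.1041 0.1047 0.106  0.1079]
0.08 3091 [0.107  0.1076 0.1085 0.1099]
-0.08 1584 0.05606050685916038 [-0.02504475  0.02398415] -0.07996891338497857 -0.06001118564835307
-0.06 1707 0.05604924561716134 [-0.02504077  0.02404738] -0.05999380689529457 -0.040000531848198406
-0.04 1841 0.05600137775374117 [-0.02521492  0.02412571] -0.03999706251395477 -0.020019246437493917
-0.02 1934 0.05610464539469798 [-0.02496865  0.02378568] -0.01994896069739005 -0.00010434805795933653
0.00 1967 0.056108057762812524 [-0.02480937  0.02414185] 0.00034216367169267157 0.019998712837910264
0.02 1945 0.0561376811617596 [-0.0250399   0.02401646] 0.020350103713258832 0.039998054060540175
0.04 1917 0.0561381872614603 [-0.02507773  0.02396086] 0.040007232700993774 0.05999869868598704
0.06 1416 0.05612672549301252 [-0.02511438  0.02410301] 0.06002167707640949 0.07636739890822844
0.08 46 0.051316489738072055 [-0.02490996  0.02376286] 0.08762381310727498 0.08862526235589706
```

View pics/w6.png

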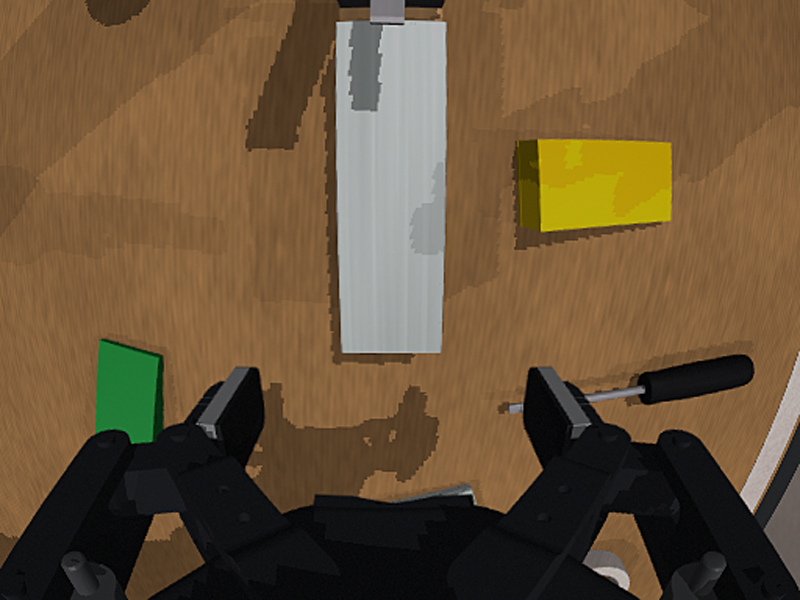

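```bash
python3 - <<'E'
from h import *
rel()
c,im,d=snap('wrist')
X=wcloud(c,d); z=X[...,2]; bx=(X[...,:2]-BO)@BX; by=(X[...,:2]-BO)@BW
q=(d>0)&(abs(z-.056)<.002)&(abs(by)<.02); print('packer ext',bx[q].min(),bx[q].max(),q.sum())
for a in range(-20,21,10):
    k=q&(abs(by-a/1000)<.003); print(a,bx[k].min(),bx[k].max())
q=(d>0)&(z>.0655)&(z<.073)&(abs(by)<.03)&(bx>.06)&(bx<.1); print('stop', q.sum(), bx[q].min() if q.sum() else '')
q=(d>0)&(z>.095)&(z<.11)&(abs(by)<.03)&(bx>.03)&(bx<.12); print('tip',bx[q].min(), np.percentile(z[q],[1,10,50,99]),q.sum())
E
```

```text
t 7.20 pos [0.5453 0.0751 0.1264] xyaw 4.5 open 1.001 F [ 1.25 -4.95  1.14]
packer ext -0.08361565278740503 0.07622160818781035 11691
-20 -0.08361565278740503 0.07622160818781035
-10 -0.08359882012020425 0.07621152845189649
0 -0.0834223065338919 0.07527457522772589
10 -0.08338068092165568 0.07580072621988894
20 -0.08306763049222925 0.07578876544043116
stop 0 
tip 0.060397411862210856 [0.10039684 0.10169318 0.10321553 0.10496779] 148
```

```bash
sed -i 's/BO=np.array(\[.538,.1407\])+.0012/BO=np.array([.538,.1407])+.0052/' h.py; python3 -c "
from h import *
print(BO)
rel(([.432,-.373,.10],-91))"
```

```text
[0.53796347 0.14591523]
t 7.25 pos [0.5449 0.0766 0.1253] xyaw 4.5 open 0.997 F [ 0.11 -0.53  0.48]
off [-14.78, 43.94, 2.55] dr [-0.002, -0.004, 1.667]
```

>>> {"api": "arm_command", "payload": {
  "offset": [
    [-14.8,43.9,1.0],
    [-14.8,43.9,1.0],
    [-14.8,43.9,1.0],
    [-14.8,43.9,1.0],
    [-14.8,43.9,2.5],
    [-14.8,43.9,2.5],
    [-14.8,43.9,2.5],
    [-14.8,43.9,2.5]
  ],
  "dr": [
    [0,0,1.667],
    [0,0,1.667],
    [0,0,1.667],
    [0,0,1.667],
    [0,0,1.667],
    [0,0,1.667],
    [0,0,1.667],
    [0,0,1.667]
  ],
  "fingers": [1,1,1,1,1,1,1,1]
}}

```text
t: 8.25
position: [0.4302, -0.3756, 0.1002]
tool_rot: [-2.376, 2.055, -0.006]
wrist_force: [0.4, 0.5, 0.0]
opening: 0.995
```

>>> {"api": "arm_command", "payload": {
  "offset": [
    [0,0,0],
    [0,0,0]
  ],
  "dr": [
    [0,0,0.1],
    [0,0,0.1]
  ],
  "fingers": [1,1]
}}

```text
t: 8.5
position: [0.4302, -0.3754, 0.0997]
tool_rot: [2.271, -2.171, 0.005]
wrist_force: [0.5, -0.2, 0.2]
opening: 0.999
```

```bash
python3 - <<'E'
from h import *
rel()
c,im,d=snap('wrist'); cv2.imwrite('pics/w7.png',cv2.resize(im[:,:,::-1],(800,600),interpolation=cv2.INTER_CUBIC))
hsv=cv2.cvtColor(im,cv2.COLOR_RGB2HSV)
X=wcloud(c,d); z=X[...,2]
pred=.022+.2*(X[...,0]-.432)
m=(d>0)&(abs(z-pred)<.0035)&(abs(X[...,0]-.43)<.1)&(abs(X[...,1]+.373)<.06)&(z>.004)
n,l,s,ce=cv2.connectedComponentsWithStats(m.astype(np.uint8)); i=1+np.argmax(s[1:,4]); p=X[l==i]
r=cv2.minAreaRect(p[:,:2].astype(np.float32))
print(s[i],r,cv2.boxPoints(r).round(4).tolist(),p[:,2].min(),p[:,2].max())
E
```

```text
t 8.50 pos [ 0.4302 -0.3754  0.0997] xyaw -87.4 open 0.999 F [ 0.53 -0.17  0.24]
[  215    85    76   186 11855] ((0.4323885142803192, -0.3713391125202179), (0.050732020288705826, 0.16120706498622894), 88.89334869384766) [[0.3513000011444092, -0.3950999975204468], [0.512499988079071, -0.3982999920845032], [0.5134999752044678, -0.3474999964237213], [0.3522999882698059, -0.34439998865127563]] 0.004606839075176858 0.03968678645315069
```

View pics/w7.png

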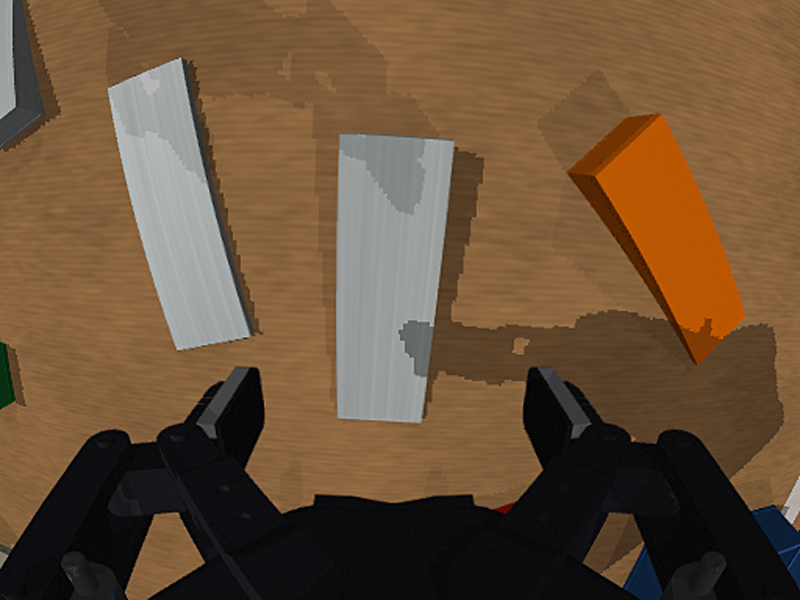

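```bash
python3 -c "
from h import *
rel(([.4324,-.3713,.006],-91.1))"
```

```text
t 8.55 pos [ 0.4305 -0.375   0.0998] xyaw -87.3 open 1.000 F [ 0.18 -0.08  0.98]
off [-0.38, -0.18, 9.38] dr [-0.003, -0.002, 0.067]
```

>>> {"api": "arm_command", "payload": {
  "offset": [
    [-0.4,-0.2,5.0],
    [-0.4,-0.2,9.4],
    [-0.4,-0.2,9.4],
    [-0.4,-0.2,9.4],
    [-0.4,-0.2,9.4],
    [-0.4,-0.2,9.4],
    [-0.4,-0.2,9.4],
    [-0.4,-0.2,9.4]
  ],
  "dr": [
    [0,0,0.067],
    [0,0,0.067],
    [0,0,0.067],
    [0,0,0.067],
    [0,0,0.067],
    [0,0,0.067],
    [0,0,0.067],
    [0,0,0.067]
  ],
  "fingers": [1,1,1,0.3,0.3,0.3,0.3,0.3],
  "grip_force": 80
}}

```text
t: 9.55
position: [0.4338, -0.372, 0.0082]
tool_rot: [-2.199, 2.241, -0.01]
wrist_force: [-1.8, 2.2, 12.4]
opening: 0.561
```

>>> {"api": "arm_command", "payload": {
  "offset": [
    [0,0,-0.5],
    [0,0,-2.0],
    [0,0,-4.0],
    [0,0,-4.0]
  ],
  "dr": [
    [0,0,0],
    [0,0,0],
    [0,0,0],
    [0,0,0]
  ],
  "fingers": [0.3,0.3,0.3,0.3]
}}

```text
t: 10.05
position: [0.4345, -0.3727, 0.0503]
tool_rot: [-2.198, 2.24, -0.015]
wrist_force: [-0.2, -0.4, -3.1]
opening: 0.557
```

```bash
python3 - <<'E'
from h import *
rel(([*B(-.08),.090],4.8))
c,im,d=snap('wrist'); cv2.imwrite('pics/w8.png',cv2.resize(im[:,:,::-1],(800,600),interpolation=cv2.INTER_CUBIC))
X=wcloud(c,d); z=X[...,2]; T=Ro.from_rotvec(arm.read_state()['tool_rot']).as_matrix(); Y=(X-arm.read_state()['position'])@T
# in tool frame: y=-along, z down
m=(d>0)&(abs(Y[...,0])<.02)&(Y[...,1]<-.01)&(Y[...,1]>-.12)&(Y[...,2]<.0)&(Y[...,2]>-.05)
for a in range(-90,-10,10):
    k=m&(Y[...,1]*1000>a)&(Y[...,1]*1000<a+10); print(a,k.sum(),np.median(Y[k][:,2]).round(4) if k.sum() else '', Y[k][:,1].min().round(4) if k.sum() else '')
E
```

```text
t 10.05 pos [ 0.4345 -0.3727  0.0503] xyaw -91.1 open 0.557 F [-0.23 -0.37 -3.13]
off [-44.07, -10.21, -4.08] dr [-0.003, -0.011, -1.674]
-90 0  
-80 2596 -0.0293 -0.0798
-70 2537 -0.0275 -0.07
-60 2329 -0.0255 -0.06
-50 2119 -0.0236 -0.05
-40 1925 -0.0217 -0.04
-30 1705 -0.0198 -0.03
-20 1517 -0.0179 -0.02
```

View pics/w8.png

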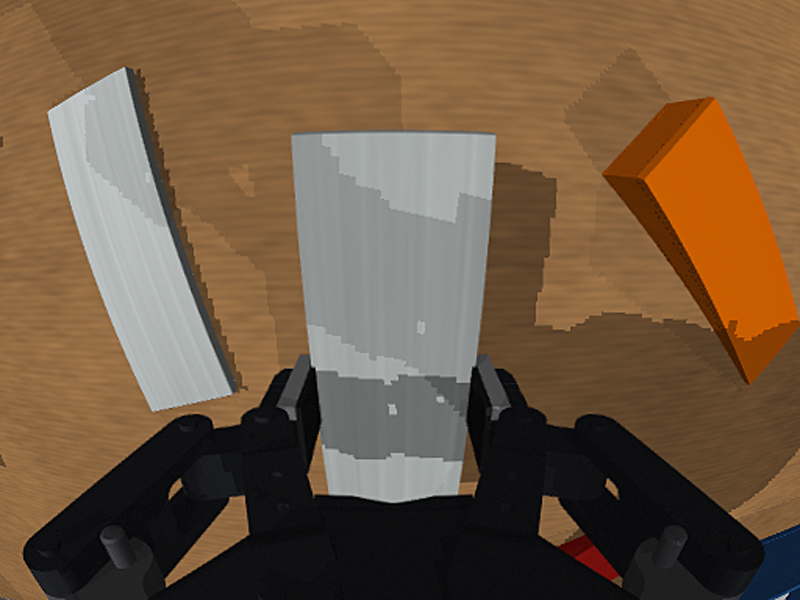

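>>> {"api": "arm_command", "payload": {
  "offset": [
    [-5,-2,-4.5],
    [-44.1,-10.2,-4.5],
    [-44.1,-10.2,-4.5],
    [-44.1,-10.2,-4.5],
    [-44.1,-10.2,-4.5],
    [-44.1,-10.2,-4.5],
    [-44.1,-10.2,-4.1],
    [-44.1,-10.2,-4.1]
  ],
  "dr": [
    [0,0,-0.15],
    [0,0,-1.67],
    [0,0,-1.67],
    [0,0,-1.67],
    [0,0,-1.67],
    [0,0,-1.67],
    [0,0,-1.67],
    [0,0,-1.67]
  ],
  "fingers": [0.3,0.3,0.3,0.3,0.3,0.3,0.3,0.3]
}}

```text
t: 11.1
position: [0.5438, 0.0715, 0.0886]
tool_rot: [3.134, -0.183, 0.01]
wrist_force: [0.5, -0.8, -4.2]
opening: 0.558
```

```bash
python3 -c "
from h import *
rel(([*B(-.075),.0665],4.8),([*B(-.008),.0665],4.8))"
```

```text
t 11.10 pos [0.5438 0.0715 0.0886] xyaw -6.7 open 0.558 F [ 0.54 -0.82 -4.21]
off [0.03, 0.02, 2.21] dr [0.003, -0.007, -0.2]
off [-1.3, -6.54, 2.19] dr [0.003, -0.007, -0.2]
```

>>> {"api": "arm_command", "payload": {
  "offset": [
    [0,0,1.2],
    [0,0,2.2],
    [0,0,2.2],
    [0,0,2.2]
  ],
  "dr": [
    [0,0,-0.2],
    [0,0,-0.2],
    [0,0,-0.2],
    [0,0,-0.2]
  ],
  "fingers": [0.3,0.3,0.3,0.3]
}}

```text
t: 11.6
position: [0.544, 0.0706, 0.0668]
tool_rot: [3.136, 0.125, 0.01]
wrist_force: [0.3, 0.1, -3.4]
opening: 0.555
```

```bash
python3 -c "
from h import *
rel(([*B(-.008),.0665],4.8))
print(arm.read_state()['tool_rot'])"
```

```text
t 11.60 pos [0.544  0.0706 0.0668] xyaw 4.6 open 0.555 F [ 0.32  0.12 -3.41]
off [-0.0, -6.75, 0.01] dr [0.004, -0.006, -0.004]
[3.13557455 0.1254853  0.01009812]
```

>>> {"api": "arm_command", "payload": {
  "offset": [
    [0,-2,0],
    [0,-4,0],
    [0,-6,0],
    [0,-6.3,0],
    [0,-6.3,0]
  ],
  "dr": [
    [0.004,-0.006,-0.004],
    [0.004,-0.006,-0.004],
    [0.004,-0.006,-0.004],
    [0.004,-0.006,-0.004],
    [0.004,-0.006,-0.004]
  ],
  "fingers": [0.3,0.3,0.3,0.3,0.3]
}}

```text
t: 12.22
position: [0.539, 0.1336, 0.0665]
tool_rot: [3.139, 0.133, 0.0]
wrist_force: [0.2, -0.5, -4.4]
opening: 0.561
```

```bash
python3 - <<'E'
from h import *
rel(([*B(0.0),.0638],4.8))
c,im,d=snap('wrist'); cv2.imwrite('pics/w9.png',cv2.resize(im[:,:,::-1],(800,600),interpolation=cv2.INTER_CUBIC))
X=wcloud(c,d); z=X[...,2]; bx=(X[...,:2]-BO)@BX; by=(X[...,:2]-BO)@BW
q=(d>0)&(z>.0655)&(z<.073)&(abs(by)<.03)&(bx>.06)&(bx<.1); print('stop top',np.percentile(bx[q],[0,1,3,50,97,99,100]).round(4))
q=(d>0)&(z>.084)&(z<.0985)&(abs(by)<.024)&(abs(by)>.01)&(bx>.03)&(bx<.09); print('thick end',bx[q].max(), np.percentile(by[(d>0)&(z>.088)&(z<.0985)&(abs(by)<.04)&(bx>.04)&(bx<.07)],[1,99]))
for a in range(20,75,10):
    k=q&(bx*1000>a)&(bx*1000<a+10); print(a,np.median(z[k]) if k.sum() else '')
q=(d>0)&(z>.0985)&(z<.11)&(abs(by)<.01)&(bx>.04)&(bx<.08); print('tip',bx[q].min())
E
```

```text
t 12.22 pos [0.539  0.1336 0.0665] xyaw 4.8 open 0.561 F [ 0.21 -0.55 -4.44]
off [0.01, -1.24, 0.27] dr [0.0, -0.0, 0.001]
stop top [0.0836 0.0839 0.084  0.0868 0.0899 0.0901 0.0905]
thick end 0.06787761932127696 [-0.02449888  0.02452803]
20 
30 0.0894395750186727
40 0.09141578750046714
50 0.09333064121433018
60 0.09482605202847808
70 
tip 0.05673565884286978
```

View pics/w9.png

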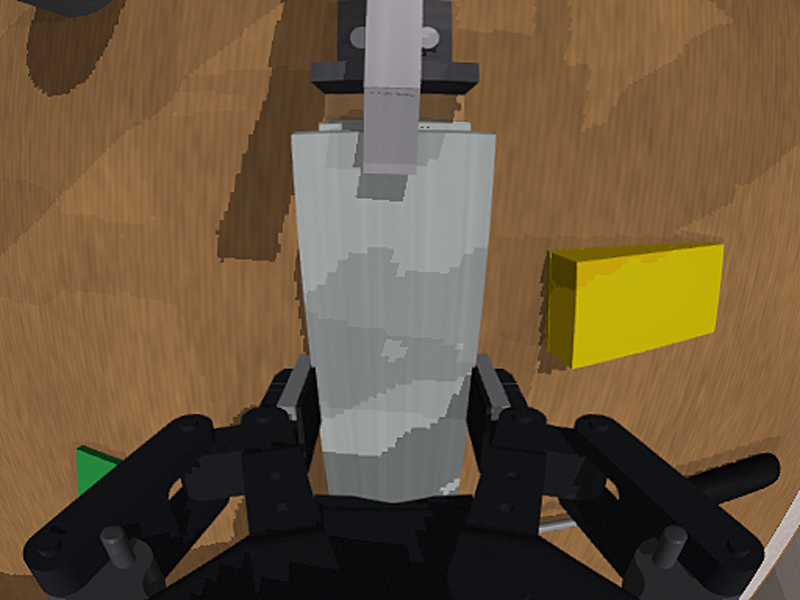

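>>> {"api": "arm_command", "payload": {
  "offset": [
    [0,-0.5,0],
    [0,-1.0,0],
    [0,-1.45,0],
    [0,-1.45,0],
    [0,-1.45,0.15],
    [0,-1.45,0.27],
    [0,-1.45,0.27]
  ],
  "dr": [
    [0,0,0],
    [0,0,0],
    [0,0,0],
    [0,0,0],
    [0,0,0],
    [0,0,0],
    [0,0,0]
  ],
  "fingers": [0.3,0.3,0.3,0.3,0.3,0.3,0.3]
}}

```text
t: 13.15
position: [0.538, 0.1471, 0.0643]
tool_rot: [-3.139, -0.131, -0.001]
wrist_force: [-3.6, -2.3, 4.3]
opening: 0.56
```

```bash
python3 - <<'E'
from h import *
rel()
E
```

```text
t 13.15 pos [0.538  0.1471 0.0643] xyaw 4.8 open 0.560 F [-3.57 -2.3   4.31]
```

>>> {"api": "arm_command", "payload": {
  "offset": [
    [0,0,0],
    [0,0,0],
    [0,0,0],
    [0,0,-3.0],
    [0,2,-7.0],
    [0,7,-8.0],
    [0,7,-8.0]
  ],
  "dr": [
    [0,0,0],
    [0,0,0],
    [0,0,0],
    [0,0,0],
    [0,0,0],
    [0,0,0],
    [0,0,0]
  ],
  "fingers": [0.7,1,1,1,1,1,1]
}}

```text
t: 14.02
position: [0.5447, 0.073, 0.1457]
tool_rot: [3.139, 0.121, 0.004]
wrist_force: [-0.1, 0.7, 0.4]
opening: 0.999
```

```bash
python3 - <<'E'
from h import *
rel(([.577,-.111,.10],-68.3))
c,im,d=snap('wrist'); cv2.imwrite('pics/w10.png',cv2.resize(im[:,:,::-1],(800,600),interpolation=cv2.INTER_CUBIC))
X=wcloud(c,d); z=X[...,2]; bx=(X[...,:2]-BO)@BX; by=(X[...,:2]-BO)@BW
q=(d>0)&(z>.0585)&(z<.0985)&(abs(by)<.04)&(bx>-.1)&(bx<.082)&(abs(z-(.0621+.2*(bx+.078)))<.004); p=np.stack([bx,by,z],-1)[q]
print(p.min(0),p.max(0)); A=np.c_[p[:,:2],np.ones(len(p))]; print(np.linalg.lstsq(A,p[:,2],rcond=None)[0])
for a in range(-80,80,20):
    k=p[(p[:,0]*1000>a)&(p[:,0]*1000<a+20)]
    if len(k): print(a,np.percentile(k[:,1],[1,99]),np.median(k[:,2]))
q=(d>0)&(z>.0655)&(z<.073)&(abs(by)<.03)&(bx>.078)&(bx<.1); print('stop',q.sum(), bx[q].min() if q.sum() else '')
q=(d>0)&(z>.0985)&(z<.11)&(abs(by)<.01)&(bx>.04)&(bx<.08); print('tip',bx[q].min() if q.sum() else '')
E
```

```text
t 14.03 pos [0.5447 0.073  0.1457] xyaw 4.4 open 0.999 F [-0.12  0.72  0.43]
off [1.79, 18.59, 4.58] dr [-0.001, -0.003, 1.269]
[-0.07939786 -0.02544144  0.06040323] [0.06995112 0.02534627 0.09328542]
[ 0.20100891 -0.00033655  0.07786345]
-80 [-0.02450414  0.02465778] 0.06388593887816403
-60 [-0.02463162  0.02482618] 0.067804350279071
-40 [-0.02468019  0.02451576] 0.07201811212148312
-20 [-0.02446137  0.02445202] 0.07590063376341323
0 [-0.0245438   0.02444326] 0.07989462176219918
20 [-0.02452792  0.02440557] 0.08390517555529955
40 [-0.02466076  0.02444784] 0.08790852467758671
60 [-0.0246711   0.02433957] 0.09084498587566149
stop 0 
tip 0.056385980553747404
```

View pics/w10.png

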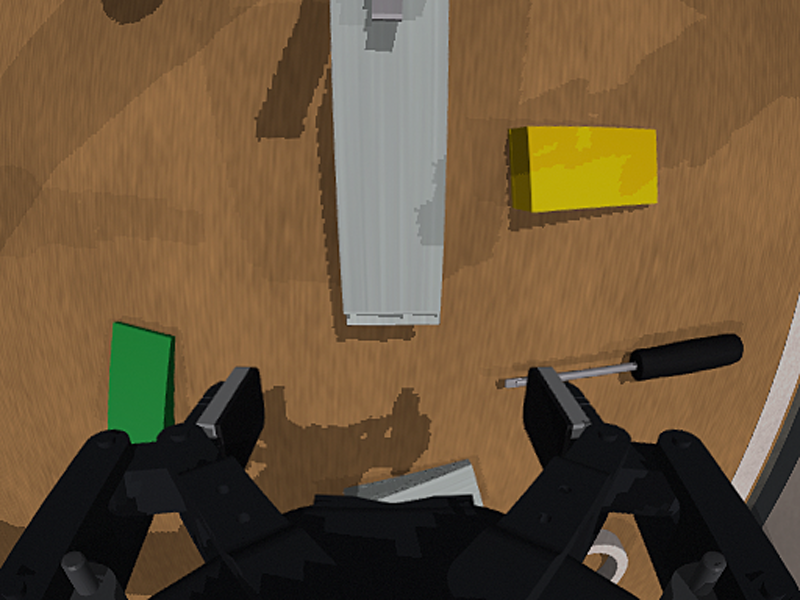

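>>> {"api": "arm_command", "payload": {
  "offset": [
    [1.8,18.6,4.6],
    [1.8,18.6,4.6],
    [1.8,18.6,4.6],
    [1.8,18.6,4.6],
    [1.8,18.6,4.6],
    [1.8,18.6,4.6],
    [1.8,18.6,4.6],
    [1.8,18.6,4.6]
  ],
  "dr": [
    [0,0,1.27],
    [0,0,1.27],
    [0,0,1.27],
    [0,0,1.27],
    [0,0,1.27],
    [0,0,1.27],
    [0,0,1.27],
    [0,0,1.27]
  ],
  "fingers": [1,1,1,1,1,1,1,1]
}}

```text
t: 15.08
position: [0.577, -0.107, 0.0981]
tool_rot: [-2.603, 1.758, -0.0]
wrist_force: [-0.1, 1.3, 0.8]
opening: 1.0
```

```bash
python3 - <<'E'
from h import *
rel()
c,im,d=snap('wrist'); cv2.imwrite('pics/w11.png',cv2.resize(im[:,:,::-1],(800,600),interpolation=cv2.INTER_CUBIC))
X=wcloud(c,d); z=X[...,2]
m=(d>0)&(abs(X[...,0]-.577)<.08)&(abs(X[...,1]+.111)<.06)&(z>.005)&(z<.04)
n,l,s,ce=cv2.connectedComponentsWithStats(m.astype(np.uint8)); i=1+np.argmax(s[1:,4]); p=X[l==i]
r=cv2.minAreaRect(p[:,:2].astype(np.float32)); print(s[i],r,cv2.boxPoints(r).round(4).tolist(),p[:,2].max())
ax=np.array([np.cos(np.radians(21.8)),np.sin(np.radians(21.8))]); u=(p[:,:2]-np.array([.577,-.111]))@ax
for a in range(-60,60,10):
    k=(u*1000>a)&(u*1000<a+10); print(a,k.sum(),np.median(p[k,2]) if k.sum() else '')
print(u.min(),u.max())
E
```

```text
t 15.07 pos [ 0.577  -0.107   0.0981] xyaw -68.0 open 1.000 F [-0.06  1.27  0.75]
[ 224  130   64  125 7786] ((0.5782835483551025, -0.10915221273899078), (0.09859538078308105, 0.05013977736234665), 21.368793487548828) [[0.5231999754905701, -0.10379999876022339], [0.5414999723434448, -0.15049999952316284], [0.6333000063896179, -0.1145000010728836], [0.6151000261306763, -0.06780000030994415]] 0.029097359326900846
-60 0 
-50 507 0.026797510951961808
-40 743 0.02507784815943677
-30 769 0.02316429329158164
-20 779 0.021116927877220616
-10 801 0.01913594546577816
0 809 0.017132695824253356
10 822 0.015024381501369904
20 832 0.013069929540542716
30 830 0.011026942390231831
40 822 0.009024952695947499
50 72 0.008075444270960705
-0.04745214190789622 0.05134686514236732
```

View pics/w11.png

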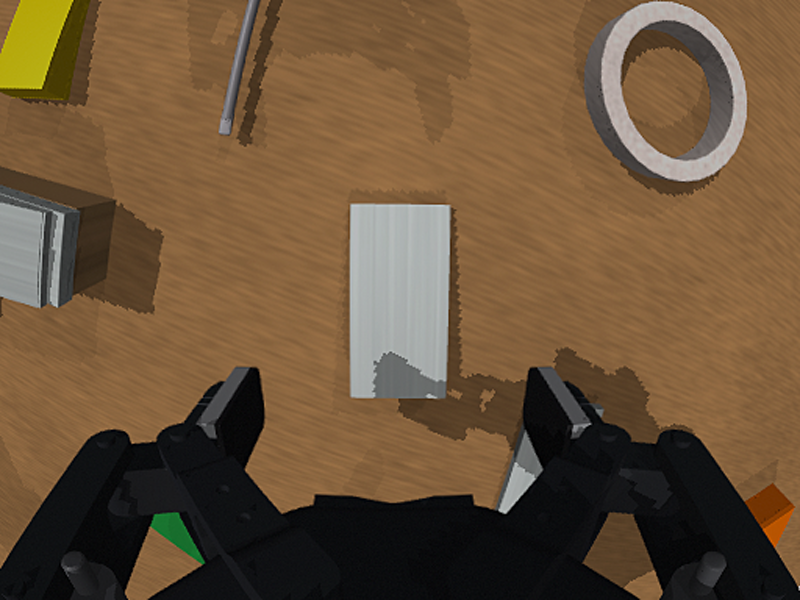

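```bash
python3 -c "
from h import *
rel(([.5767,-.1098,.005],-68.6))"
```

```text
t 15.12 pos [ 0.577  -0.1073  0.0983] xyaw -67.9 open 1.002 F [-0.09  0.04  0.28]
off [0.22, 0.13, 9.33] dr [-0.001, 0.0, 0.012]
```

>>> {"api": "arm_command", "payload": {
  "offset": [
    [0.2,0.1,5.0],
    [0.2,0.1,9.3],
    [0.2,0.1,9.3],
    [0.2,0.1,9.3],
    [0.2,0.1,9.3],
    [0.2,0.1,9.3],
    [0.2,0.1,9.3],
    [0.2,0.1,9.3]
  ],
  "dr": [
    [0,0,0.012],
    [0,0,0.012],
    [0,0,0.012],
    [0,0,0.012],
    [0,0,0.012],
    [0,0,0.012],
    [0,0,0.012],
    [0,0,0.012]
  ],
  "fingers": [1,1,1,0.3,0.3,0.3,0.3,0.3],
  "grip_force": 60
}}

```text
t: 16.12
position: [0.5783, -0.1097, 0.0075]
tool_rot: [-2.593, 1.769, -0.004]
wrist_force: [-2.4, 0.3, 9.5]
opening: 0.562
```

>>> {"api": "arm_command", "payload": {
  "offset": [
    [0,0,-0.5],
    [0,0,-2.0],
    [0,0,-5.0],
    [0,0,-5.0]
  ],
  "dr": [
    [0,0,0],
    [0,0,0],
    [0,0,0],
    [0,0,0]
  ],
  "fingers": [0.3,0.3,0.3,0.3]
}}

```text
t: 16.62
position: [0.5797, -0.11, 0.0603]
tool_rot: [-2.591, 1.767, -0.01]
wrist_force: [0.3, 1.0, -2.5]
opening: 0.561
```

```bash
python3 - <<'E'
from h import *
rel()
s=arm.read_state()
c,im,d=snap('wrist'); cv2.imwrite('pics/w12.png',cv2.resize(im[:,:,::-1],(800,600),interpolation=cv2.INTER_CUBIC))
X=wcloud(c,d); T=Ro.from_rotvec(s['tool_rot']).as_matrix(); Y=(X-s['position'])@T
m=(d>0)&(abs(Y[...,0])<.02)&(Y[...,1]<.02)&(Y[...,1]>-.12)&(Y[...,2]<.01)&(Y[...,2]>-.05)
for a in range(-70,20,10):
    k=m&(Y[...,1]*1000>a)&(Y[...,1]*1000<a+10); print(a,k.sum(),np.median(Y[k][:,2]).round(4) if k.sum() else '', Y[k][:,1].min().round(4) if k.sum() else '')
E
```

```text
t 16.62 pos [ 0.5797 -0.11    0.0603] xyaw -68.6 open 0.561 F [ 0.28  0.96 -2.53]
-70 0  
-60 0  
-50 1618 -0.0011 -0.0495
-40 1700 -0.0031 -0.04
-30 1665 -0.0051 -0.03
-20 1613 -0.0071 -0.02
-10 1541 -0.0092 -0.01
0 1473 -0.0112 0.0
10 1361 -0.0132 0.01
```

View pics/w12.png

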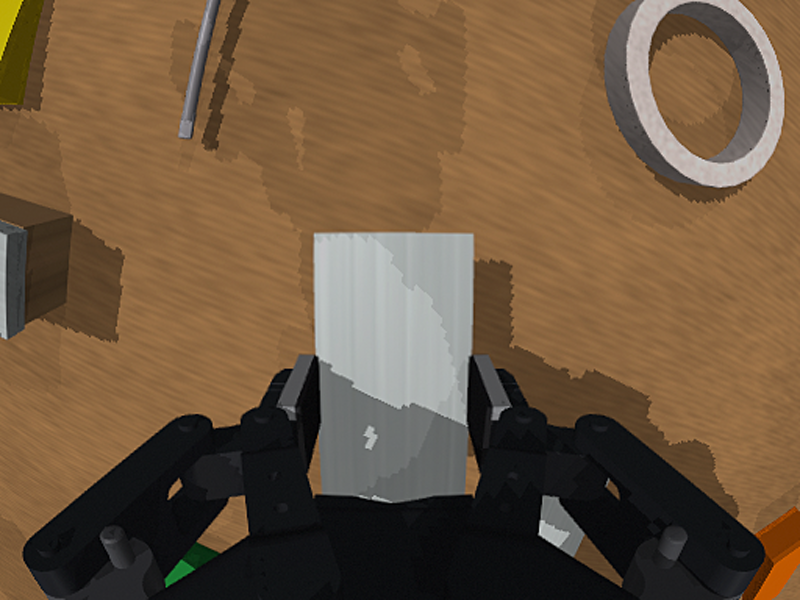

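```bash
python3 -c "
from h import *
rel(([*B(-.035),.13],4.8,.197))"
```

```text
t 16.68 pos [ 0.5788 -0.1096  0.0588] xyaw -68.6 open 0.562 F [-0.02  1.33 -2.72]
off [-21.91, -4.57, -7.12] dr [0.165, -0.131, -1.276]
```

>>> {"api": "arm_command", "payload": {
  "offset": [
    [-3,-1,-5],
    [-21.9,-4.6,-7.1],
    [-21.9,-4.6,-7.1],
    [-21.9,-4.6,-7.1],
    [-21.9,-4.6,-7.1],
    [-21.9,-4.6,-7.1],
    [-21.9,-4.6,-7.1],
    [-21.9,-4.6,-7.1]
  ],
  "dr": [
    [0.02,-0.01,-0.15],
    [0.165,-0.131,-1.276],
    [0.165,-0.131,-1.276],
    [0.165,-0.131,-1.276],
    [0.165,-0.131,-1.276],
    [0.165,-0.131,-1.276],
    [0.165,-0.131,-1.276],
    [0.165,-0.131,-1.276]
  ],
  "fingers": [0.3,0.3,0.3,0.3,0.3,0.3,0.3,0.3]
}}

```text
t: 17.68
position: [0.5409, 0.1103, 0.1289]
tool_rot: [-2.943, -0.122, 0.014]
wrist_force: [-0.1, -0.2, -2.6]
opening: 0.563
```

```bash
python3 -c "
from h import *
rel(([*B(-.0109),.0868],4.8,.197),([*B(-.0103),.0840],4.8,.197))"
```

```text
t 17.68 pos [0.5409 0.1103 0.1289] xyaw 4.7 open 0.563 F [-0.09 -0.16 -2.55]
off [0.01, -1.62, 4.62] dr [0.001, 0.001, -0.001]
off [0.01, -1.62, 4.9] dr [0.001, 0.001, -0.001]
```

>>> {"api": "arm_command", "payload": {
  "offset": [
    [0,-1.0,1.5],
    [0,-1.6,3.5],
    [0,-1.6,4.6],
    [0,-1.6,4.6],
    [0,-1.6,4.6]
  ],
  "dr": [
    [0,0,0],
    [0,0,0],
    [0,0,0],
    [0,0,0],
    [0,0,0]
  ],
  "fingers": [0.3,0.3,0.3,0.3,0.3]
}}

```text
t: 18.3
position: [0.539, 0.1345, 0.0871]
tool_rot: [-2.943, -0.121, 0.014]
wrist_force: [0.7, 0.7, -2.4]
opening: 0.567
```

```bash
cat > v.py <<'E'
import sys
from h import *
rel()
c,im,d=snap('wrist'); cv2.imwrite(f'pics/{sys.argv[1]}.png',cv2.resize(im[:,:,::-1],(800,600),interpolation=cv2.INTER_CUBIC))
X=wcloud(c,d); z=X[...,2]; bx=(X[...,:2]-BO)@BX; by=(X[...,:2]-BO)@BW
for a in range(-20,90,10):
    k=(d>0)&(bx*1000>a)&(bx*1000<a+10)&(abs(by)<.0235)&(abs(by)>.009)&(z>.06)&(z<.12); 
    if k.sum(): print(a,k.sum(),np.percentile(z[k],[5,50,95]).round(4),(np.median(z[k])-.07786-.201*np.median(bx[k])).round(4))
q=(d>0)&(abs(by)<.02)&(abs(by)>.009)&(z>.08)&(z<.12)&((z-.07786-.201*bx)>.005)&(bx<.085)
print('thin end',np.percentile(bx[q],[99,99.9]))
q=(d>0)&(z>.1003)&(z<.11)&(abs(by)<.006)&(bx>.045)&(bx<.12); print('tip',bx[q].min() if q.sum() else '', np.percentile(z[q],[1,10,50,99]))
q=(d>0)&(z>.0655)&(z<.073)&(abs(by)<.03)&(bx>.078)&(bx<.1); print('stop',q.sum(), bx[q].min() if q.sum() else '')
E
python3 v.py w13
```

```text
t 18.30 pos [0.539  0.1345 0.0871] xyaw 4.7 open 0.567 F [ 0.67  0.68 -2.4 ]
-20 1079 [0.0962 0.0971 0.0983] 0.0222
-10 1099 [0.096  0.0971 0.0981] 0.0202
0 1138 [0.0961 0.0971 0.0981] 0.0182
10 1167 [0.0959 0.097  0.098 ] 0.0161
20 1221 [0.0959 0.097  0.098 ] 0.0141
30 1094 [0.0851 0.0968 0.0979] 0.0119
40 1079 [0.0855 0.087  0.0883] 0.0001
50 1082 [0.0875 0.0889 0.0903] -0.0
60 1098 [0.0894 0.091  0.0924] 0.0
70 1089 [0.0914 0.0929 0.0944] -0.0
80 179 [0.069  0.0702 0.0717] -0.0255
thin end [0.03666206 0.03764307]
tip 0.05663563401225881 [0.10243661 0.10406968 0.1078467  0.10966918]
stop 246 0.08752339055430905
```

View pics/w13.png

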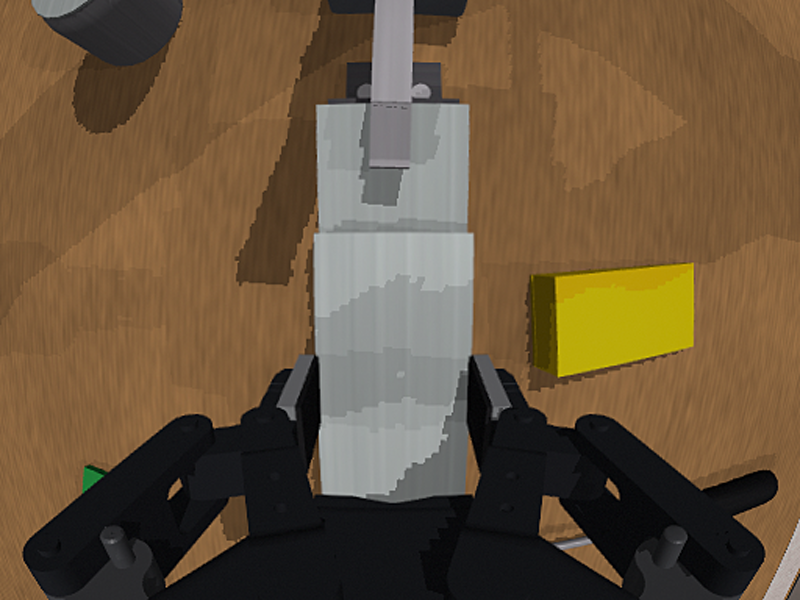

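>>> {"api": "arm_command", "payload": {
  "offset": [
    [0,0,0.15],
    [0,0,0.28],
    [0,0,0.3],
    [0,0,0.3]
  ],
  "dr": [
    [0,0,0],
    [0,0,0],
    [0,0,0],
    [0,0,0]
  ],
  "fingers": [0.3,0.3,0.3,0.3]
}}

```text
t: 18.85
position: [0.5391, 0.1351, 0.0844]
tool_rot: [-2.943, -0.12, 0.013]
wrist_force: [0.1, 1.1, -2.9]
opening: 0.56
```

>>> {"api": "arm_command", "payload": {
  "offset": [
    [0,-0.5,0.03],
    [0,-1.1,0.03],
    [0,-1.7,0.03],
    [0,-2.2,0.03],
    [0,-2.2,0.05],
    [0,-2.2,0.07]
  ],
  "dr": [
    [0,0,0],
    [0,0,0],
    [0,0,0],
    [0,0,0],
    [0,0,0],
    [0,0,0]
  ],
  "fingers": [0.3,0.3,0.3,0.3,0.3,0.3]
}}

```text
t: 19.6
position: [0.5373, 0.1565, 0.088]
tool_rot: [-2.943, -0.12, 0.013]
wrist_force: [0.2, 0.4, -2.8]
opening: 0.564
```

```bash
python3 v.py w14
```

```text
t 19.60 pos [0.5373 0.1565 0.088 ] xyaw 4.7 open 0.564 F [ 0.19  0.44 -2.78]
-20 905 [0.097  0.098  0.0991] 0.0232
-10 991 [0.097  0.098  0.0991] 0.0211
0 1078 [0.0971 0.098  0.0992] 0.0191
10 1121 [0.0969 0.098  0.0993] 0.0171
20 1145 [0.0968 0.0979 0.099 ] 0.015
30 1175 [0.0968 0.0979 0.0989] 0.013
40 1201 [0.0968 0.0978 0.0988] 0.0109
50 1160 [0.0966 0.0978 0.0988] 0.0089
60 1087 [0.0894 0.0909 0.0923] 0.0
70 1127 [0.0915 0.0929 0.0943] -0.0
80 486 [0.0691 0.0702 0.0934] -0.0251
thin end [0.05873381 0.0597419 ]
tip 0.05709237144047714 [0.10286988 0.10447235 0.1080613  0.10977814]
stop 540 0.08419218914381492
```

View pics/w14.png

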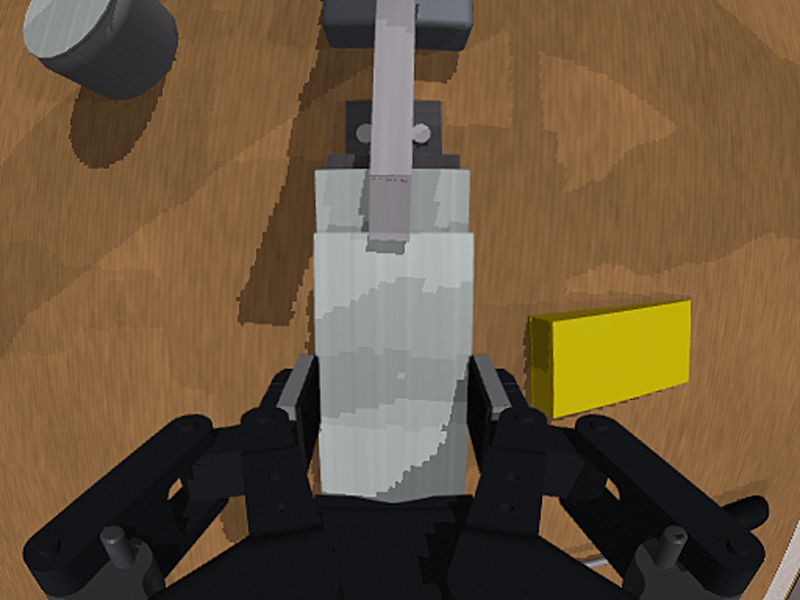

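>>> {"api": "arm_command", "payload": {
  "offset": [
    [0,0,0.03],
    [0,0,0.03],
    [0,0,0.03],
    [0,0,0.03],
    [0,0.3,-2.5],
    [0,2,-5.0],
    [0,7,-6.0],
    [0,7,-6.0]
  ],
  "dr": [
    [0,0,0],
    [0,0,0],
    [0,0,0],
    [0,0,0],
    [0,0,0],
    [0,0,0],
    [0,0,0],
    [0,0,0]
  ],
  "fingers": [0.6,0.8,1,1,1,1,0.5,0]
}}

```text
t: 20.65
position: [0.5445, 0.0718, 0.1336]
tool_rot: [-2.945, -0.111, 0.011]
wrist_force: [0.2, -0.1, 0.5]
opening: 0.603
```

```bash
python3 v.py w15; python3 -c "
from h import *
rel(([*B(-.075),.10],4.8,.05),([*B(-.062),.078],4.8,.05))"
```

```text
t 20.65 pos [0.5445 0.0718 0.1336] xyaw 4.3 open 0.603 F [ 0.22 -0.11  0.48]
-20 682 [0.0966 0.0976 0.0987] 0.0228
-10 678 [0.0966 0.0976 0.0988] 0.0207
0 674 [0.0965 0.0976 0.0987] 0.0188
10 649 [0.0965 0.0977 0.0988] 0.0168
20 629 [0.0966 0.0977 0.0987] 0.0148
30 611 [0.0966 0.0977 0.0986] 0.0128
40 589 [0.0965 0.0977 0.0988] 0.0108
50 507 [0.0966 0.0975 0.0987] 0.0087
60 407 [0.0898 0.0911 0.0924] -0.0001
70 547 [0.0913 0.0929 0.0944] 0.0
80 22 [0.0928 0.0934 0.0941] -0.0006
thin end [0.05800081 0.05910669]
tip 0.05618729727744675 [0.10085475 0.10310479 0.10528008 0.1084309 ]
stop 0 
t 20.70 pos [0.5442 0.0745 0.1334] xyaw 4.5 open 0.516 F [-0.01  1.29  0.07]
off [-0.02, 0.97, 3.21] dr [-0.146, -0.0, -0.006]
off [-0.02, 0.13, 5.62] dr [-0.146, -0.0, -0.006]
```

View pics/w15.png

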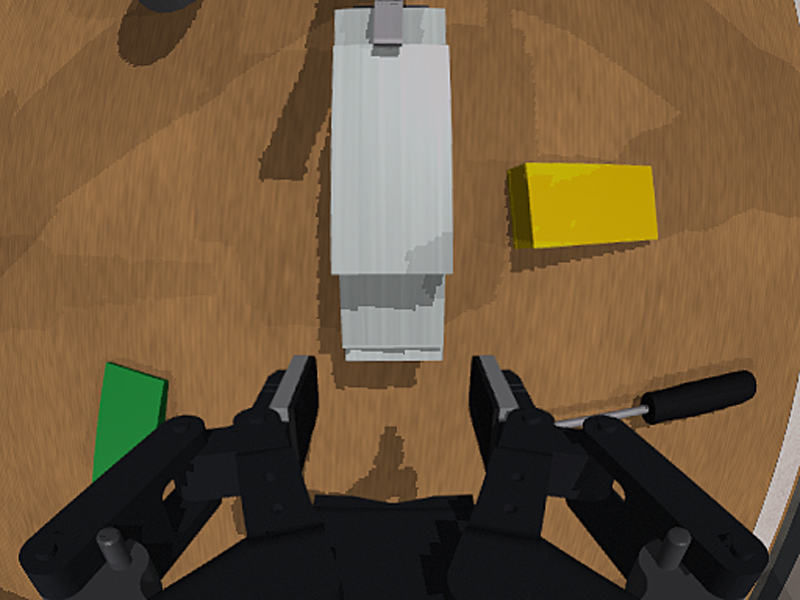

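>>> {"api": "arm_command", "payload": {
  "offset": [
    [0,1.0,2.0],
    [0,1.0,3.2],
    [0,1.0,3.2],
    [0,1.0,3.2],
    [0,0.5,4.5],
    [0,0.3,5.6],
    [0,0.15,5.6],
    [0,0.15,5.6]
  ],
  "dr": [
    [-0.146,0,-0.006],
    [-0.146,0,-0.006],
    [-0.146,0,-0.006],
    [-0.146,0,-0.006],
    [-0.146,0,-0.006],
    [-0.146,0,-0.006],
    [-0.146,0,-0.006],
    [-0.146,0,-0.006]
  ],
  "fingers": [0,0,0,0,0,0,0,0]
}}

```text
t: 21.7
position: [0.5435, 0.084, 0.0782]
tool_rot: [-3.089, -0.13, 0.003]
wrist_force: [0.4, 0.9, 0.1]
opening: -0.0
```

```bash
python3 -c "
from h import *
rel(([*B(-.052),.079],4.8,.05),([*B(-.042),.081],4.8,.05))
print((arm.read_state()['position'][:2]-BO)@BX,(arm.read_state()['position'][:2]-BO)@BW)"; python3 v.py w16
```

```text
t 21.70 pos [0.5435 0.084  0.0782] xyaw 4.8 open -0.000 F [0.35 0.94 0.07]
off [-0.03, -1.02, -0.03] dr [0.0, -0.0, 0.0]
off [-0.03, -2.03, -0.18] dr [0.0, -0.0, 0.0]
-0.06220616008889109 -0.00032593658790775804
t 21.70 pos [0.5435 0.084  0.0782] xyaw 4.8 open -0.000 F [0.35 0.94 0.07]
-20 1498 [0.0966 0.0976 0.0987] 0.0228
-10 1570 [0.0966 0.0976 0.0987] 0.0208
0 1586 [0.0966 0.0976 0.0986] 0.0187
10 1563 [0.0966 0.0976 0.0987] 0.0168
20 1537 [0.0966 0.0976 0.0987] 0.0148
30 1492 [0.0965 0.0977 0.0987] 0.0128
40 1404 [0.0965 0.0976 0.0987] 0.0108
50 819 [0.0965 0.0976 0.0987] 0.0091
thin end [0.05485513 0.05586326]Traceback (most recent call last):
  File "v.py", line 11, in <module>
    q=(d>0)&(z>.1003)&(z<.11)&(abs(by)<.006)&(bx>.045)&(bx<.12); print('tip',bx[q].min() if q.sum() else '', np.percentile(z[q],[1,10,50,99]))
                                                                                                             ~~~~~~~~~~~~~^^^^^^^^^^^^^^^^^^^
    return _quantile_unchecked(
        a, q, axis, out, overwrite_input, method, keepdims, weights)
    return _ureduce(a,
                    func=_quantile_ureduce_func,
    ...<5 lines>...
                    overwrite_input=overwrite_input,
                    method=method)
    r = func(a, **kwargs)
    result = _quantile(arr,
                       quantiles=q,
    ...<2 lines>...
                       out=out,
                       weights=wgt)
    slices_having_nans = np.isnan(arr[-1, ...])
                                  ~~~^^^^^^^^^
IndexError: index -1 is out of bounds for axis 0 with size 0
```

View pics/w16.png

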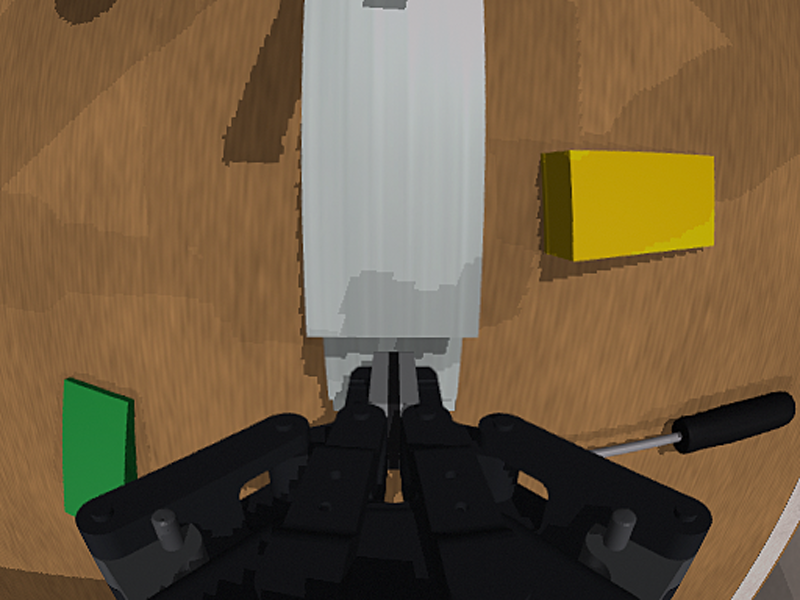

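>>> {"api": "arm_command", "payload": {
  "offset": [
    [0,-0.3,-0.02],
    [0,-0.6,-0.05],
    [0,-0.8,-0.08],
    [0,-1.0,-0.11],
    [0,-1.2,-0.15],
    [0,-1.4,-0.18],
    [0,-1.6,-0.21]
  ],
  "dr": [
    [0,0,0],
    [0,0,0],
    [0,0,0],
    [0,0,0],
    [0,0,0],
    [0,0,0],
    [0,0,0]
  ],
  "fingers": [0,0,0,0,0,0,0]
}}

```text
t: 22.62
position: [0.5422, 0.0996, 0.0812]
tool_rot: [-3.089, -0.129, 0.003]
wrist_force: [0.4, -0.7, -0.6]
opening: 0.001
```

```bash
sed -i "s/^q=.*tip.*$//" v.py; cat >> v.py <<'E'
q=(d>0)&(abs(by)<.0235)&(abs(z-.0985)<.004)&(bx>-.06)&(bx<.06); print('top z %.5f'%np.median(z[q]),'rear',np.percentile(bx[q],.1),'thin',bx[q].max(), 'TCPx',(arm.read_state()['position'][:2]-BO)@BX)
E
python3 v.py w17
```

```text
t 22.62 pos [0.5422 0.0996 0.0812] xyaw 4.8 open 0.001 F [ 0.37 -0.73 -0.63]
-20 1378 [0.0977 0.0987 0.0998] 0.0238
-10 1444 [0.0977 0.0987 0.0997] 0.0219
0 1477 [0.0977 0.0987 0.0997] 0.0199
10 1514 [0.0977 0.0987 0.0998] 0.0178
20 1515 [0.0976 0.0987 0.0998] 0.0158
30 1507 [0.0977 0.0987 0.0998] 0.0138
40 1474 [0.0976 0.0987 0.0998] 0.0118
50 1391 [0.0976 0.0987 0.0999] 0.0098
60 996 [0.0909 0.0982 0.0997] 0.0076
70 627 [0.0911 0.0924 0.0937] -0.0
thin end [0.06371219 0.06475219]
stop 0 
top z 0.09872 rear -0.04035059552218766 thin 0.0599993841462588 TCPx -0.04618314016381609
```

>>> {"api": "arm_command", "payload": {
  "offset": [
    [0,-0.1,-0.015],
    [0,-0.2,-0.03],
    [0,-0.3,-0.045],
    [0,-0.4,-0.06]
  ],
  "dr": [
    [0,0,0],
    [0,0,0],
    [0,0,0],
    [0,0,0]
  ],
  "fingers": [0,0,0,0]
}}

```text
t: 23.18
position: [0.5419, 0.1039, 0.0821]
tool_rot: [-3.089, -0.13, 0.002]
wrist_force: [0.4, -2.1, -1.0]
opening: 0.004
```

```bash
python3 v.py w18 | tail -4
```

```text
70 954 [0.0917 0.0929 0.0944] -0.0001
thin end [0.06807298 0.06914412]
stop 0 
top z 0.09959 rear -0.03580738619506279 thin 0.059995260606952025 TCPx -0.04202116141827627
```

>>> {"api": "arm_command", "payload": {
  "offset": [
    [0,-0.05,-0.007],
    [0,-0.1,-0.015],
    [0,-0.1,-0.015]
  ],
  "dr": [
    [0,0,0],
    [0,0,0],
    [0,0,0]
  ],
  "fingers": [0,0,0]
}}

```text
t: 23.6
position: [0.5418, 0.1052, 0.0823]
tool_rot: [-3.089, -0.13, 0.002]
wrist_force: [0.3, -1.2, -0.2]
opening: -0.0
```

>>> {"api": "arm_command", "payload": {
  "offset": [
    [0,-0.05,-0.007],
    [0,-0.1,-0.015],
    [0,-0.1,-0.015]
  ],
  "dr": [
    [0,0,0],
    [0,0,0],
    [0,0,0]
  ],
  "fingers": [0,0,0]
}}

```text
t: 23.98
position: [0.5417, 0.1062, 0.0825]
tool_rot: [-3.089, -0.13, 0.002]
wrist_force: [0.4, -1.5, -0.1]
opening: 0.004
```

```bash
python3 v.py w19 | tail -4
```

```text
80 42 [0.0701 0.0712 0.0938] -0.0246
thin end [0.07044362 0.07152222]
stop 44 0.08915147391827513
top z 0.10005 rear -0.03339235087206971 thin 0.059973985658115125 TCPx -0.039833436941561384
```

>>> {"api": "arm_command", "payload": {
  "offset": [
    [0,-0.05,-0.007],
    [0,-0.05,-0.007]
  ],
  "dr": [
    [0,0,0],
    [0,0,0]
  ],
  "fingers": [0,0]
}}

```text
t: 24.28
position: [0.5417, 0.1068, 0.0826]
tool_rot: [-3.089, -0.13, 0.002]
wrist_force: [0.7, -1.0, -1.2]
opening: -0.006
```

>>> {"api": "arm_command", "payload": {
  "offset": [
    [0,-0.05,-0.007],
    [0,-0.05,-0.007]
  ],
  "dr": [
    [0,0,0],
    [0,0,0]
  ],
  "fingers": [0,0]
}}

```text
t: 24.52
position: [0.5416, 0.1073, 0.0827]
tool_rot: [-3.089, -0.13, 0.002]
wrist_force: [-0.3, -1.9, -0.7]
opening: -0.004
```

>>> {"api": "arm_command", "payload": {
  "offset": [
    [0,-0.05,-0.007],
    [0,-0.05,-0.007]
  ],
  "dr": [
    [0,0,0],
    [0,0,0]
  ],
  "fingers": [0,0]
}}

```text
t: 24.78
position: [0.5416, 0.1079, 0.0828]
tool_rot: [-3.089, -0.131, 0.002]
wrist_force: [-0.0, -2.5, -1.4]
opening: -0.005
```

>>> {"api": "arm_command", "payload": {
  "offset": [
    [0,-0.03,-0.004],
    [0,-0.03,-0.004]
  ],
  "dr": [
    [0,0,0],
    [0,0,0]
  ],
  "fingers": [0,0]
}}

```text
t: 25.02
position: [0.5416, 0.1082, 0.0829]
tool_rot: [-3.089, -0.131, 0.002]
wrist_force: [0.1, -1.4, -0.8]
opening: -0.0
```

>>> {"api": "arm_command", "payload": {
  "offset": [
    [0,-0.03,-0.004],
    [0,-0.03,-0.004]
  ],
  "dr": [
    [0,0,0],
    [0,0,0]
  ],
  "fingers": [0,0]
}}

```text
t: 25.28
position: [0.5415, 0.1083, 0.0829]
tool_rot: [-3.089, -0.13, 0.002]
wrist_force: [0.2, -2.8, 0.0]
opening: 0.001
```

```bash
python3 v.py w20 | tail -4
```

```text
80 78 [0.0698 0.071  0.0936] -0.0248
thin end [0.07211316 0.07319507]
stop 94 0.08895418123118518
top z 0.10046 rear -0.031433922950095707 thin 0.059998313247265206 TCPx -0.0377936966299518
```

>>> {"api": "arm_command", "payload": {
  "offset": [
    [0,-0.03,-0.004],
    [0,-0.03,-0.004]
  ],
  "dr": [
    [0,0,0],
    [0,0,0]
  ],
  "fingers": [0,0]
}}

```text
t: 25.58
position: [0.5415, 0.1084, 0.0829]
tool_rot: [-3.089, -0.13, 0.003]
wrist_force: [0.5, -3.0, -0.4]
opening: -0.001
```

>>> {"api": "arm_command", "payload": {
  "offset": [
    [0,-0.04,-0.006],
    [0,-0.04,-0.006]
  ],
  "dr": [
    [0,0,0],
    [0,0,0]
  ],
  "fingers": [0,0]
}}

```text
t: 25.82
position: [0.5415, 0.1085, 0.083]
tool_rot: [-3.089, -0.13, 0.003]
wrist_force: [0.2, -4.2, -1.9]
opening: -0.001
```

>>> {"api": "arm_command", "payload": {
  "offset": [
    [0,-0.04,-0.006],
    [0,-0.04,-0.006]
  ],
  "dr": [
    [0,0,0],
    [0,0,0]
  ],
  "fingers": [0,0]
}}

```text
t: 26.08
position: [0.5414, 0.1086, 0.083]
tool_rot: [-3.09, -0.129, 0.003]
wrist_force: [0.9, -5.3, -2.4]
opening: -0.003
```

>>> {"api": "arm_command", "payload": {
  "offset": [
    [0,0.1,0.01],
    [0,0.3,0.0],
    [0,0.6,0.0]
  ],
  "dr": [
    [0,0,0],
    [0,0,0],
    [0,0,0]
  ],
  "fingers": [0,0,0]
}}

```text
t: 26.45
position: [0.542, 0.1031, 0.0829]
tool_rot: [-3.089, -0.13, 0.002]
wrist_force: [0.7, 0.1, 0.1]
opening: 0.003
```

```bash
python3 v.py w21 | tail -4
```

```text
70 769 [0.0928 0.0999 0.1014] 0.0074
thin end [0.07265783 0.07374002]
stop 0 
top z 0.10048 rear -0.03650210236934774 thin 0.05999653460202414 TCPx -0.04369859990038637
```

>>> {"api": "arm_command", "payload": {
  "offset": [
    [0,-0.3,0.0],
    [0,-0.5,0.0],
    [0,-0.52,0.0]
  ],
  "dr": [
    [0,0,0],
    [0,0,0],
    [0,0,0]
  ],
  "fingers": [0,0,0]
}}

```text
t: 26.88
position: [0.5415, 0.108, 0.0831]
tool_rot: [-3.089, -0.13, 0.002]
wrist_force: [0.9, 1.5, -0.4]
opening: -0.002
```

>>> {"api": "arm_command", "payload": {
  "offset": [
    [0,-0.03,-0.004],
    [0,-0.03,-0.004]
  ],
  "dr": [
    [0,0,0],
    [0,0,0]
  ],
  "fingers": [0,0]
}}

```text
t: 27.12
position: [0.5415, 0.1083, 0.0831]
tool_rot: [-3.089, -0.13, 0.002]
wrist_force: [-0.1, 0.0, -1.1]
opening: -0.001
```

>>> {"api": "arm_command", "payload": {
  "offset": [
    [0,-0.03,-0.004],
    [0,-0.03,-0.004]
  ],
  "dr": [
    [0,0,0],
    [0,0,0]
  ],
  "fingers": [0,0]
}}

```text
t: 27.38
position: [0.5415, 0.1085, 0.0832]
tool_rot: [-3.09, -0.13, 0.002]
wrist_force: [0.2, -1.4, -0.1]
opening: 0.002
```

>>> {"api": "arm_command", "payload": {
  "offset": [
    [0,-0.04,-0.004],
    [0,-0.04,-0.004]
  ],
  "dr": [
    [0,0,0],
    [0,0,0]
  ],
  "fingers": [0,0]
}}

```text
t: 27.62
position: [0.5415, 0.1085, 0.0832]
tool_rot: [-3.09, -0.13, 0.002]
wrist_force: [0.1, -2.5, -0.9]
opening: 0.002
```

>>> {"api": "arm_command", "payload": {
  "offset": [
    [0,-0.04,-0.004],
    [0,-0.04,-0.004]
  ],
  "dr": [
    [0,0,0],
    [0,0,0]
  ],
  "fingers": [0,0]
}}

```text
t: 27.88
position: [0.5415, 0.1085, 0.0832]
tool_rot: [-3.09, -0.129, 0.002]
wrist_force: [1.0, -3.5, -0.3]
opening: 0.001
```

>>> {"api": "arm_command", "payload": {
  "offset": [
    [0,-0.04,-0.004],
    [0,-0.04,-0.004]
  ],
  "dr": [
    [0,0,0],
    [0,0,0]
  ],
  "fingers": [0,0]
}}

```text
t: 28.12
position: [0.5415, 0.1086, 0.0832]
tool_rot: [-3.091, -0.129, 0.002]
wrist_force: [0.5, -3.4, -0.8]
opening: -0.002
```

>>> {"api": "arm_command", "payload": {
  "offset": [
    [0,-0.04,-0.004],
    [0,-0.04,-0.004]
  ],
  "dr": [
    [0,0,0],
    [0,0,0]
  ],
  "fingers": [0,0]
}}

```text
t: 28.38
position: [0.5415, 0.1085, 0.0832]
tool_rot: [-3.091, -0.128, 0.002]
wrist_force: [0.7, -4.6, -1.6]
opening: -0.002
```

>>> {"api": "arm_command", "payload": {
  "offset": [
    [0,-0.04,-0.005],
    [0,-0.04,-0.005]
  ],
  "dr": [
    [0,0,0],
    [0,0,0]
  ],
  "fingers": [0,0]
}}

```text
t: 28.62
position: [0.5414, 0.1086, 0.0832]
tool_rot: [-3.092, -0.128, 0.003]
wrist_force: [0.8, -4.4, -2.0]
opening: -0.005
```

>>> {"api": "arm_command", "payload": {
  "offset": [
    [0,-0.05,-0.007],
    [0,-0.05,-0.007]
  ],
  "dr": [
    [0,0,0],
    [0,0,0]
  ],
  "fingers": [0,0]
}}

```text
t: 28.88
position: [0.5413, 0.1086, 0.0832]
tool_rot: [-3.092, -0.127, 0.003]
wrist_force: [0.1, -5.9, -1.4]
opening: -0.003
```

>>> {"api": "arm_command", "payload": {
  "offset": [
    [0,-0.04,-0.005],
    [0,-0.04,-0.005]
  ],
  "dr": [
    [0,0,0],
    [0,0,0]
  ],
  "fingers": [0,0]
}}

```text
t: 29.12
position: [0.5413, 0.1086, 0.0833]
tool_rot: [-3.093, -0.127, 0.003]
wrist_force: [0.6, -4.8, -1.3]
opening: 0.001
```

Enough push; I'll withdraw straight back, then up, and check.

>>> {"api": "arm_command", "payload": {
  "offset": [
    [0,0.1,0.01],
    [0,0.5,0.0],
    [0,2,0],
    [0,4,-1],
    [0,8,-5],
    [0,8,-7]
  ],
  "dr": [
    [0,0,0],
    [0,0,0],
    [0,0,0],
    [0,0,0],
    [0,0,0],
    [0,0,0]
  ],
  "fingers": [0,0,0,0,0,0]
}}

```text
t: 29.88
position: [0.5489, 0.0201, 0.152]
tool_rot: [-3.094, -0.116, -0.001]
wrist_force: [0.8, 1.8, 0.3]
opening: -0.006
```

```bash
python3 v.py w22; python3 m.py >/dev/null; python3 - <<'E'
from h import *
c0,i0,d0=load('top')
c,im,d=snap('top'); cv2.imwrite('pics/t2.png',cv2.resize(im[:,:,::-1],(800,600)))
X0=cloud(c0,d0); X=cloud(c,d)
def sc(X): 
    m=(X[...,1]>.205)&(X[...,1]<.30)&(abs(X[...,0]-.529)<.012)&(X[...,2]>.098)&(X[...,2]<.115); return np.median(X[m],0),m.sum()
print('scriber before/after',sc(X0),sc(X))
for n,b in dict(tape=(.68,.81,-.27,-.14),tin=(.31,.42,.25,.36)).items():
    f=lambda X:[X[(X[...,0]>b[0])&(X[...,0]<b[1])&(X[...,1]>b[2])&(X[...,1]<b[3])&(X[...,2]>.015)].mean(0).round(4)]
    print(n,f(X0),f(X))
c,im,d=snap('scene'); cv2.imwrite('pics/s3.png',cv2.resize(im[60:240,260:420,::-1],None,fx=4,fy=3.3,interpolation=cv2.INTER_CUBIC))
E
```

```text
t 29.88 pos [0.5489 0.0201 0.152 ] xyaw 4.3 open -0.006 F [0.75 1.84 0.29]
-20 625 [0.0994 0.1005 0.1016] 0.0257
-10 612 [0.0993 0.1005 0.1017] 0.0236
0 587 [0.0993 0.1006 0.1017] 0.0217
10 558 [0.0994 0.1006 0.1017] 0.0197
20 35 [0.0993 0.1001 0.1009] 0.0182
thin end [0.01995653 0.02064445]
stop 0 
top z 0.10053 rear -0.026737550320614423 thin 0.021112714093940044 TCPx -0.12461579503087679
scriber before/after (array([0.52804353, 0.25314968, 0.10636387]), np.int64(200)) (array([0.52811425, 0.24837704, 0.10617108]), np.int64(211))
tape [array([ 0.7413, -0.2042,  0.0226])] [array([ 0.7418, -0.2044,  0.0226])]
tin [array([0.3628, 0.3019, 0.0644])] [array([0.3628, 0.3019, 0.0645])]
```

View pics/s3.png

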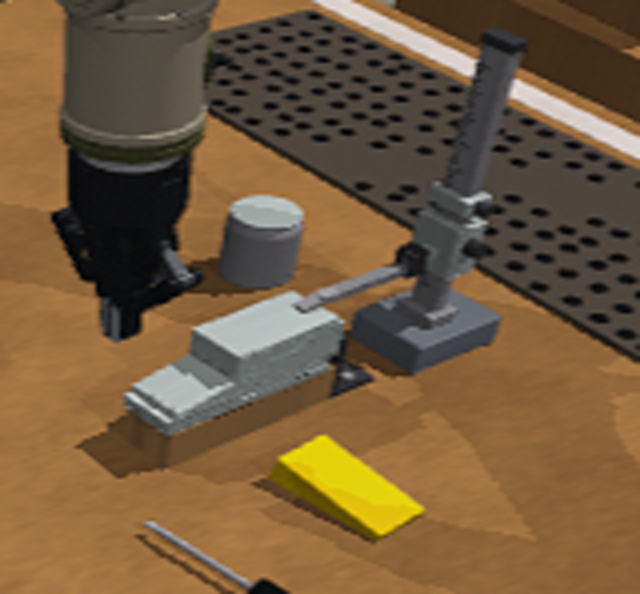

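View pics/w22.png

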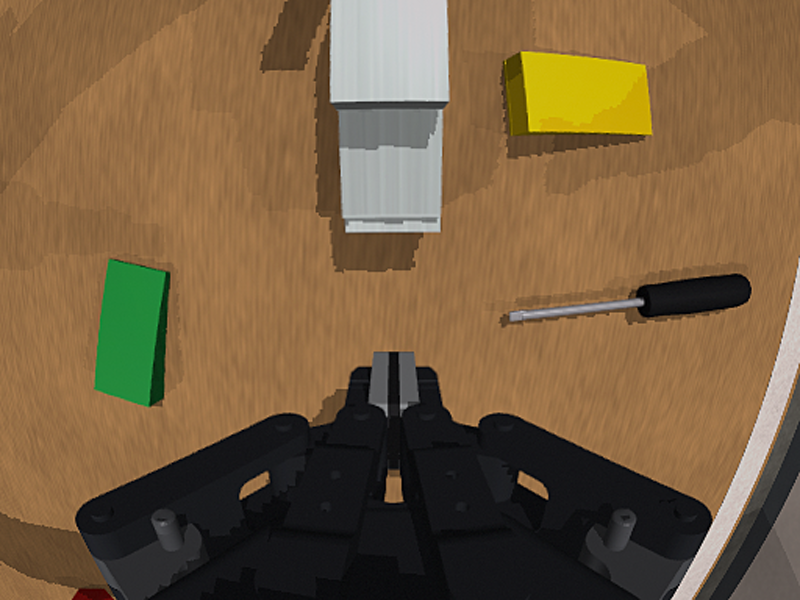

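>>> {"api": "arm_command", "payload": {
  "offset": [
    [0,0,0],
    [0,0,0]
  ],
  "dr": [
    [0,0,0],
    [0,0,0]
  ],
  "fingers": [0,0]
}}

```text
t: 30.28
position: [0.5484, 0.0244, 0.15]
tool_rot: [-3.092, -0.125, 0.001]
wrist_force: [-0.6, -0.2, -0.3]
opening: -0.001
```

```bash
python3 -c "
from h import *
print(job.sign_off()); rel()"
```

```text
the job is handed in; nothing more can be done
None
the job is handed in; nothing more can be done
```

The support is built and handed in at about 30 s. It has two packers (carried together), the long wedge against the stop and the short wedge slid up the slope under the scriber.

**Nip:** The push force rose from about 1.3 N sliding freely to 5–6 N at the scriber. I then backed off and pushed again. The wedge was still in place and took about 5 N without sliding. The nip itself I could only estimate from these pushes, at about 4–5 N. It was not measured after the last retreat.

**Fit and clearance:**
- The short wedge's top is level, at z about 100.5 mm, and in line with the bearer.
- The long wedge lies flat, about 1 mm short of the stop by estimate. The stop itself was hidden from view by then.
- The packers sit about 9 mm from the stop, so the thick end of the long wedge overhangs them slightly.
- The scriber's height read the same before and after, within 0.2 mm.
- The tape roll and the tin had not moved. The screwdriver I only checked by eye in the last pictures.
- The arm was clear of everything at hand-in.

**Disagreements:** The wrist views gave positions along the bearer that differed by 2–5 mm. My first bearer origin was about 4 mm off, and I corrected it using the stop face.

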